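# Pull a fresh tub off the nest and weigh the wide vial in it

### The job

Get the wide vial onto the scale in a fresh weighing tub: ease only the top tub slowly and straight up out of the nested stack, so that the tub it sits in stays seated, set it gently upright in the middle of the scale's pan and let go of it there. Then set the wide vial gently upright inside that tub and let go. Leave the two slim vials standing where they are.

Things in the scene. Friction and masses are not known exactly. Their poses are not given: they have to be found in the camera images.
- tub_top: The top one of four alike round grey steel tubs nested in a stack: the one to take (loose, 150 g). Origin: centre of its underside; z up. 40 mm tall. Upright rim band 62 mm across, from 22 to 40 mm above the origin; under it a 53 mm body narrowing to a 44 mm foot. Floor 2.6 mm thick; inside 41 mm across at the floor, 56 mm at the mouth. Its foot is clear of the tub beneath after 22 mm of lift.
- rim (a point): Centre of the mouth of the top tub, 40 mm above its origin. The tubs' rim bands sit directly on one another, 18 mm each: fingers reaching more than 18 mm below this point also clamp the next tub. Four spring beads inside the rim of the tub beneath grip the top tub: a straight pull of about 5 to 8 N over the first 10 mm frees it; above some 80 mm/s the next may come along.
- tub_next: The second tub from the top, same shape, that the top tub sits in (loose, 150 g, held by the tub below it with about 7 to 10 N besides its weight). Origin: centre of its underside, 18 mm under that of the top tub at the start. It is to stay nested; a rise of a millimetre or two is no harm.
- seat (a point): The point on the stand's axis, 44 mm above the worktop, where the centre of the second tub's underside belongs. The stand is a 92 mm square black foot plate screwed to the worktop, with the two lowest tubs screwed down in it; the rim of the whole stack stands 102 mm above the worktop.
- scale: Black pocket scale, 126 x 68 mm (loose, 140 g). Origin: centre of its underside; x points from the keys to the hinge of its lid, z up. Its top face and pan are level, 14.5 mm up. The lid stands open and leans back beyond the hinge; the hinge is at x = +59 mm and the lid rises to about 125 mm above the worktop at x = +100 mm.
- pan (a point): Centre of the top of the scale's pan, 14.5 mm above the worktop; same axes as the scale; at x = +20 mm of the scale. The pan is a bright plate, 57 x 62 mm.
- vial_wide: The one wide screw-cap vial: body 33 mm and cap 36 mm across, 65 mm tall, cap = the top 16 mm (loose, 22 g). Origin: centre of its underside; z up.
- vial_slim_a: Slim screw-cap vial, cap 28 mm across, 57 mm tall, a bystander. Origin: centre of its underside.
- vial_slim_b: Slim screw-cap vial, cap 28 mm across, 59 mm tall, a bystander. Origin: centre of its underside.
Not all that is in view belongs to the job. What is shaped like the vial_wide but blue or green is not meant.

How it is judged:
By the outcome, as a careful person would: the job done as asked, in the order asked, and still so for the second after the job is handed in, with the robot touching nothing.
It also fails if it takes over 72 s, if anything falls off the work surface, if the arm or the gripper's body presses on something with over 40 N, if the wrist force passes 120 N, or if a joint passes its speed limit or range.

### The arm

A 6-joint arm with a two-finger parallel gripper is mounted at the origin on a cart in front of the work surface, level with it; the furniture and walls round the work are solid. World frame = base frame: x ahead of the robot, y to its left, z up, the work surface at z = 0. Lengths are in m, angles in rad, forces in N, time in s.
With the tool pointing down it reaches from about 0.225 to 0.875 m from the base axis. Payload 3.4 kg.
Tool frame: the origin (TCP) lies at the very end of the fingers, on their centre line; the grasp point (between the pads) lies 19 mm behind it (grasp_offset is the distance from the TCP to the grasp point, in m); y points along the fingers, z is the direction in which the jaws open and shut, and the axes are right-handed (so a half turn about y gives the same grasp; the last joint's range is limited). The gripper opens to 85 mm and grips with 20 to 120 N. Pads are 22 mm wide; open, the fingers measure 114 mm over their backs; the gripper's body (76 mm by 85 mm) begins 54 mm behind the grasp point. The pads swing forward as they close: fully open they stand 13 mm farther back than shut.
Start: joints at [-1.342, 0.276, 1.505, -0, 1.361, -0.121], TCP at [0.197, -0.54, 0.21] pointing down, gripper open.
Joint ranges: [-2.89, 2.89], [-0.75, 2.08], [0.22, 2.7], [-1.18, 4.32], [0.11, 2.71], [-2.7, 2.7]. Speed limits (rad/s): [2.57, 2.57, 3.14, 3.14, 3.14, 3.14].

### API

Orientations are given as a unit quaternion [w, x, y, z].
In Python, from rig import get_state, get_image, sign_off, grasp_offset gives the robot as it stands.
- The arm moves only by the shell command python3 -m jog 'ROWS' [FORCE]. ROWS is JSON, one flat list of numbers, 7 for each row, row after row: the closure in counts, from 0 (fully open) to 255 (shut), then the shift along the tool's x, y, z in cm, then the turn, a rotation vector about the tool's x, y, z in units of 8 degrees (1.0 is 8 degrees). In form: [jaw, tx, ty, tz, rx, ry, rz, jaw, tx, ty, tz, rx, ry, rz, ...]. A call has 1 to 12 rows; each row is the pose to reach, as a shift and turn from the pose commanded when the call began, along the tool's axes at that moment; what a row does not reach only later rows make up. A row lasts 1/8 s, in which the tool goes at most 62.5 mm and 10.7 degrees, less where a joint would pass 70% of its speed; a pose out of reach is approached as far as the arm can. A call with a gripper value outside its range is refused whole. The fingers move at their own pace and stop on an object; FORCE is the grip in N (left out, the last holds). Time passes only in rows, so rows that repeat a pose let the fingers close. It gives the time, the measured TCP pose, the force and the opening at its end, in the units of the state.
- get_state(): the state, without advancing time (a new reading comes with each control period).
- get_image(name): name is "scene" or "top"; returns a dict with "color" (400x640x3 uint8, blue, green, red), "mtx" (3x3 intrinsics, pixels), "k1" (the pictures are not rectified: a ray, as slopes to the right and down, at radius r is drawn at 1 + k1 r^2 times it, then the intrinsics apply), "R" (3x3) and "t" (3): a world point X has camera coordinates R X + t. Camera axes: x right, y down, z forward; pixel columns grow to the right and rows downward; lengths in m; the calibration is good to about 2 mm. A picture is of the moment at which its call begins. There is no depth.
- sign_off(): hands the job in, once; it reports no verdict.
The state is a dict: "clock": time; "qpos": joint angles; "qd": joint speeds; "effort": joint torques, N m; "position": TCP position; "ee_rot": TCP orientation; "contact_force": force on the tool from outside, world axes, zero at the start; "moment": the same for the moment, N m; "width": finger opening in m.
Only numpy, scipy, OpenCV 4.12 (cv2) and the standard library are available. Lean on these libraries where they do the work, as an engineer would, in place of code of your own. Each camera call takes 0.05 s, during which the arm holds its last target.

## Working session

There is one attempt and no reset: what is moved stays moved. The work goes in short steps, Python scripts to look and compute and a shell command to move; the robot and the scene stay as the last step left them, time stands still between calls to the robot, and variables do not carry over. Pictures are saved under pics/ and viewed, and the job is handed in when it is done.

```bash
ls; mkdir -p pics
python3 - <<'E'
from rig import get_state,get_image,grasp_offset
import cv2
s=get_state();print(s,grasp_offset)
for n in("scene","top"):
    d=get_image(n);cv2.imwrite(f"pics/{n}0.png",d["color"]);print(n,d["mtx"],d["k1"],d["R"],d["t"])
E
```

```text
pics
{'clock': 0.0, 'qpos': array([-1.34200975e+00,  2.76590943e-01,  1.50616081e+00,  1.39500810e-06,
        1.36071449e+00, -1.21018709e-01]), 'qd': array([ 0.00011558, -0.00041597, -0.00049982,  0.00068276,  0.00125703,
       -0.0012491 ]), 'effort': array([ 4.06084491e-04, -4.16773868e+01, -2.45808560e+01,  1.17021791e-04,
        1.11328525e-02,  1.19038432e-06]), 'position': array([ 0.19691185, -0.53960528,  0.20863105]), 'ee_rot': array([ 0.1230099 , -0.12308029,  0.69697999, -0.69565703]), 'contact_force': array([ 0.00954862,  0.22807344, -0.60089416]), 'moment': array([-0.00765402,  0.02209102,  0.0111606 ]), 'width': 0.08539393131631491} 0.0187
scene [[493.11837205   0.         312.93820664]
 [  0.         493.11837205 201.381566  ]
 [  0.           0.           1.        ]] 0.008068894481644133 [[ 0.83774779 -0.54574546  0.01845361]
 [-0.27089492 -0.44470549 -0.85372886]
 [ 0.47412508  0.71021048 -0.52039071]] [-0.34510659  0.22302405  1.04600242]
top [[421.51758661   0.         322.25478983]
 [  0.         421.51758661 200.18984571]
 [  0.           0.           1.        ]] -0.11345156648487739 [[-0.11858725 -0.99293048 -0.00511202]
 [-0.9722656   0.11716134 -0.20241743]
 [ 0.20158537 -0.01903389 -0.97928599]] [0.055263   0.43510579 1.19177925]
```

View pics/scene0.png

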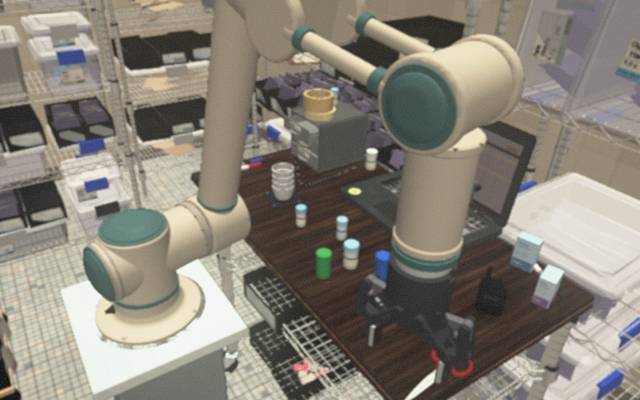

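View pics/top0.png

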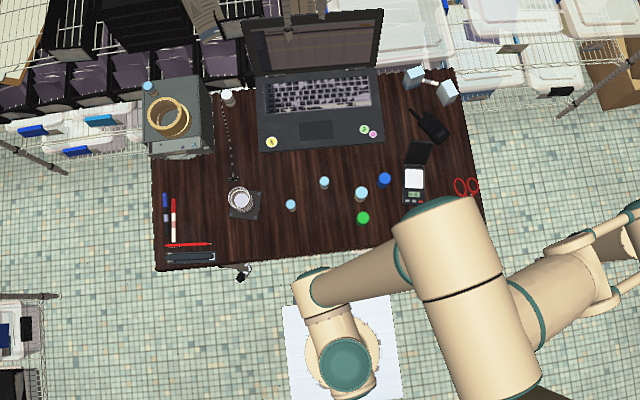

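```bash
cat > h.py <<'E'
import numpy as np,cv2
from rig import get_state,get_image
def ray(d,u,v):
    K=d["mtx"];k=d["k1"]
    xd=np.array([(u-K[0,2])/K[0,0],(v-K[1,2])/K[1,1]]);x=xd.copy()
    for _ in range(30): x=xd/(1+k*(x@x))
    w=d["R"].T@np.array([x[0],x[1],1.]);c=-d["R"].T@d["t"]
    return c,w
def onz(d,u,v,z):
    c,w=ray(d,u,v);return c+w*(z-c[2])/w[2]
def proj(d,X):
    p=d["R"]@np.asarray(X,float)+d["t"];x=p[:2]/p[2];x=x*(1+d["k1"]*(x@x))
    return d["mtx"][:2,:2]@x+d["mtx"][:2,2]
def crop(d,name,x0,x1,y0,y1,f):
    c=cv2.resize(d["color"][y0:y1,x0:x1],None,fx=f,fy=f,interpolation=cv2.INTER_CUBIC);cv2.imwrite("pics/"+name,c)
E
python3 - <<'E'
from h import *
d=get_image("top");crop(d,"t1a.png",215,475,130,240,3);crop(d,"t1b.png",390,450,135,215,7);crop(d,"t1c.png",215,275,170,230,9)
d=get_image("scene");crop(d,"s1.png",250,410,150,290,5)
E
```

```text
(no output)
```

View pics/t1a.png

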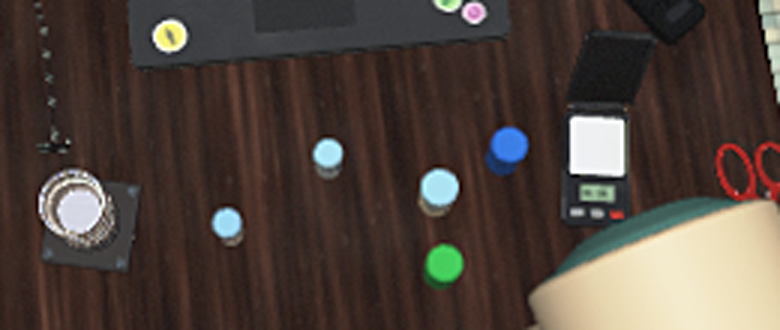

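View pics/t1b.png

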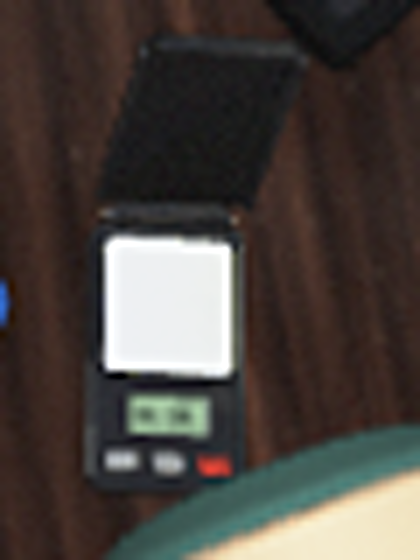

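View pics/t1c.png

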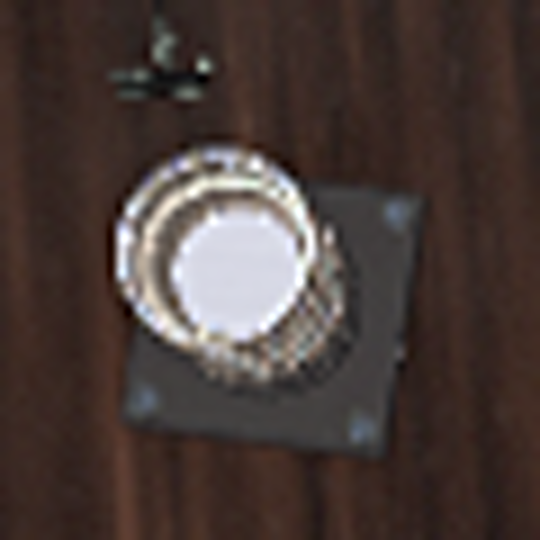

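View pics/s1.png

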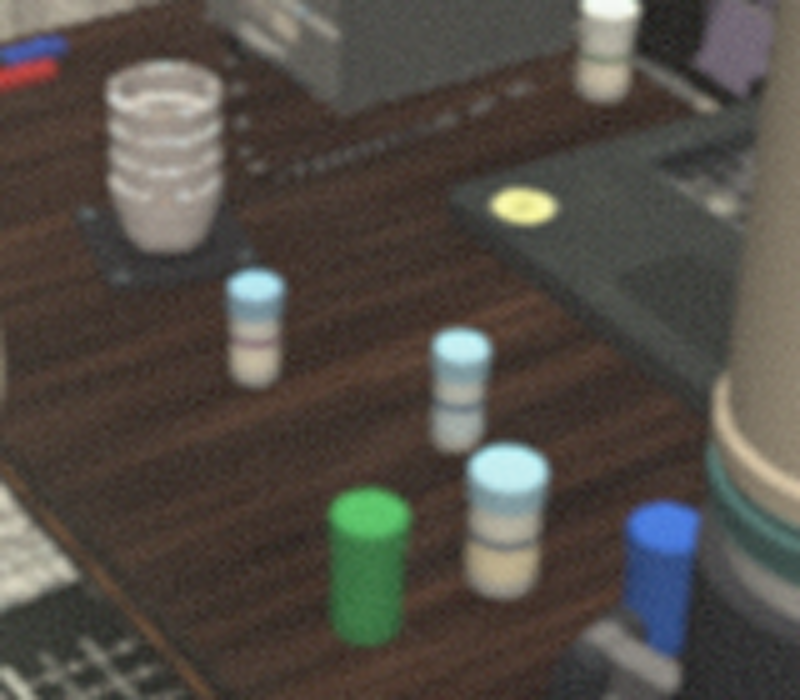

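```bash
cat > m.py <<'E'
from h import *
d=get_image("top");im=d["color"].astype(int);hsv=cv2.cvtColor(d["color"],cv2.COLOR_BGR2HSV)
def blobs(m,box,mn=25):
    x0,x1,y0,y1=box;mm=np.zeros(m.shape,np.uint8);mm[y0:y1,x0:x1]=m[y0:y1,x0:x1]
    for c in cv2.findContours(mm,cv2.RETR_EXTERNAL,cv2.CHAIN_APPROX_NONE)[0]:
        if cv2.contourArea(c)>mn: yield c
m=((hsv[...,0]>85)&(hsv[...,0]<110)&(hsv[...,1]>50)&(hsv[...,2]>150)).astype(np.uint8)
for c in blobs(m,(270,400,160,240)):
    (u,v),r=cv2.minEnclosingCircle(c);M=cv2.moments(c);u,v=M['m10']/M['m00'],M['m01']/M['m00']
    print("cap",u,v,r,onz(d,u,v,.065),onz(d,u,v,.058))
m=((hsv[...,1]>120)&(hsv[...,2]>60)).astype(np.uint8)
for c in blobs(m,(345,400,165,230)):
    print("other",cv2.boundingRect(c))
m=(im.min(2)>170).astype(np.uint8)
for c in blobs(m,(395,435,160,195),200):
    r=cv2.minAreaRect(c);P=[onz(d,*p,.0145) for p in cv2.boxPoints(r)];print("pan",r,np.round(P,4),np.mean(P,0),[np.linalg.norm(P[i]-P[i-1]) for i in range(4)])
E
python3 m.py
python3 - <<'E'
from h import *
d=get_image("top")
# predicted rim ellipse test
for (u,v) in [(239,197.5)]: print(onz(d,u,v,.102))
# stand plate corners from crop
for (x,y) in [(420,190),(385,455),(122,420)]: print(onz(d,215+x/9-.5,170+y/9-.5,.003))
# rim bbox crop: left115 right 320? top145 bottom ~
for (x,y) in [(115,250),(318,250),(215,143),(215,350)]: print(onz(d,215+x/9-.5,170+y/9-.5,.102))
d=get_image("scene")
for (x,y,z,n) in [(165,87,.102,'rim'),(508,466,.065,'wide'),(256,284,.057,'s1'),(461,346,.058,'s2')]: print(n,onz(d,250+x/5-.4,150+y/5-.4,z))
E
```

```text
cap 290.031884057971 203.9014492753623 4.751744747161865 [0.43466419 0.09692957 0.065     ] [0.43610669 0.09734325 0.058     ]
cap 360.990099009901 191.94554455445544 6.082862854003906 [ 0.44519122 -0.1108696   0.065     ] [ 0.44669562 -0.11167782  0.058     ]
cap 324.0 180.64327485380116 4.679626941680908 [ 0.49151414 -0.00849961  0.065     ] [ 0.49329092 -0.00870587  0.058     ]
cap 384.4425287356322 177.98850574712642 5.852449893951416 [ 0.47843082 -0.18480368  0.065     ] [ 0.48013067 -0.18604664  0.058     ]
other (357, 211, 15, 15)
other (377, 170, 14, 18)
pan ((413.5, 178.5), (19.0, 17.0), 90.0) [[ 0.5114 -0.261   0.0145]
 [ 0.5053 -0.3133  0.0145]
 [ 0.4461 -0.3031  0.0145]
 [ 0.4523 -0.2514  0.0145]] [ 0.47875338 -0.28218004  0.0145    ] [np.float64(0.059905374608500275), np.float64(0.052682280622156255), np.float64(0.06004150304636381), np.float64(0.05215110401057052)]
[0.46248039 0.23580066 0.102     ]
[0.49921707 0.18417563 0.003     ]
[0.40985681 0.20406511 0.003     ]
[0.43221708 0.2916472  0.003     ]
[0.46712576 0.26889986 0.102     ]
[0.45943101 0.20523757 0.102     ]
[0.49767435 0.23480981 0.102     ]
[0.43159815 0.23997656 0.102     ]
rim [0.46429088 0.23973529 0.102     ]
wide [ 0.44465743 -0.11031238  0.065     ]
s1 [0.43590945 0.09698196 0.057     ]
s2 [ 0.49208853 -0.00833974  0.058     ]
```

```bash
cat >> h.py <<'E'
from scipy.spatial.transform import Rotation as Ro
def tool():
    s=get_state();q=s["ee_rot"];return s,Ro.from_quat([q[1],q[2],q[3],q[0]])
def need(P,yaw,P0=None,R0=None):
    """shift (cm, tool axes) and turn (8deg units) to reach TCP P, pointing down, jaw (tool z) along world yaw deg"""
    s,R=tool()
    p0=s["position"] if P0 is None else np.array(P0)
    best=None
    for y in (yaw,yaw+180):
        a=np.radians(y);z=np.array([np.cos(a),np.sin(a),0]);yy=np.array([0,0,-1.]);T=Ro.from_matrix(np.stack([np.cross(yy,z),yy,z],1))
        rv=(R.inv()*T).as_rotvec(degrees=True)/8
        if best is None or np.linalg.norm(rv)<np.linalg.norm(best): best=rv
    return np.round(R.inv().apply(np.array(P)-p0)*100,2),np.round(best,2)
E
python3 - <<'E'
from h import *
s,R=tool();print(np.round(R.as_matrix(),4));z=R.as_matrix()[:,2];print("jaw yaw",np.degrees(np.arctan2(z[1],z[0])))
for yaw in (0,27,-63,90,150): print(yaw,need([.4645,.238,.25],yaw))
d=get_image("top")
for z in (0.1,.15,.2):print([np.round(onz(d,*p,z)[:2],3) for p in((213,148),(150,158))])
d=get_image("scene")
print(onz(d,332,168,0),onz(d,296,143,0)); 
for z in(.1,.12,.15):print(onz(d,336,133,z))
E
```

```text
[[-9.394e-01 -1.000e-04  3.428e-01]
 [-3.428e-01  3.000e-04 -9.394e-01]
 [-0.000e+00 -1.000e+00 -3.000e-04]]
jaw yaw -69.95417247056344
0 (array([-51.8 ,  -4.05, -63.93]), array([ 0.  , -8.74, -0.  ]))
27 (array([-51.8 ,  -4.05, -63.93]), array([ 0.  , 10.38,  0.  ]))
-63 (array([-51.8 ,  -4.05, -63.93]), array([ 0.  , -0.87, -0.  ]))
90 (array([-51.8 ,  -4.05, -63.93]), array([0.  , 2.51, 0.  ]))
150 (array([-51.8 ,  -4.05, -63.93]), array([ 0.  , -4.99, -0.  ]))
[array([0.619, 0.301]), array([0.613, 0.49 ])]
[array([0.6  , 0.289]), array([0.594, 0.47 ])]
[array([0.582, 0.277]), array([0.576, 0.45 ])]
[0.69570806 0.32194715 0.        ] [0.69608991 0.54723176 0.        ]
[0.73392471 0.36071027 0.1       ]
[0.70646155 0.32350074 0.12      ]
[0.66526681 0.26768644 0.15      ]
```

Run:
```python
from h import *
print(need([.4645,.238,.17],-43))
```

```text
(array([-51.79,   3.95, -63.94]), array([ 0.  , -3.37, -0.  ]))
```

```bash
python3 -m jog '[0,-4,0.3,-5,0,-0.3,0, 0,-8,0.6,-10,0,-0.6,0, 0,-12,0.9,-15,0,-0.9,0, 0,-16,1.2,-20,0,-1.2,0, 0,-19.5,1.5,-24,0,-1.5,0, 0,-23,1.8,-28.4,0,-1.8,0, 0,-26.5,2.0,-32.7,0,-2.1,0, 0,-30,2.3,-37,0,-2.4,0, 0,-33.5,2.6,-41.3,0,-2.7,0, 0,-37,2.8,-45.6,0,-3,0, 0,-40.5,3.1,-50,0,-3.2,0, 0,-44,3.4,-54.3,0,-3.37,0]'
python3 - <<'E'
from h import *
print(get_state()); print(need([.4645,.238,.17],-43))
E
```

```text
clock: 1.95
position: [0.4249, 0.1226, 0.1758]
ee_rot: [-0.283, 0.282, -0.648, 0.649]
contact_force: [0.8, -0.2, -0.1]
width: 0.0852
{'clock': 1.95, 'qpos': array([ 1.23825357e-01,  9.78445500e-02,  1.82372043e+00, -5.12806706e-04,
        1.21863624e+00,  8.73039828e-01]), 'qd': array([ 0.96443772,  0.39304774, -0.38205808, -0.00637823, -0.02509825,
        0.77514846]), 'effort': array([ -3.24889429, -32.26371288, -21.08311772,   0.27673183,
         0.32041222,  -0.62879568]), 'position': array([0.42486347, 0.1226275 , 0.17576813]), 'ee_rot': array([-0.28285299,  0.28200569, -0.64795161,  0.64855662]), 'contact_force': array([ 0.81977122, -0.18398555, -0.1166598 ]), 'moment': array([-0.00907345, -0.01740542, -0.03645788]), 'width': 0.08523236271371228}
(array([-11.15,   0.58,  -4.95]), array([-0.01,  0.01, -0.01]))
```

```bash
python3 -m jog '[0,0,0,0,0,0,0, 0,0,0,0,0,0,0]'
python3 - <<'E'
from h import *
print(get_state()["qd"].max()); print(need([.4645,.238,.17],-43))
E
```

```text
clock: 2.2
position: [0.4239, 0.1205, 0.1753]
ee_rot: [-0.282, 0.283, -0.648, 0.649]
contact_force: [-1.3, 0.5, -0.2]
width: 0.0851
0.008368810542967155
(array([-11.37,   0.52,  -5.03]), array([-0.  ,  0.01,  0.01]))
```

```bash
python3 -m jog '[0,-4,0.2,-1.8,0,0,0, 0,-8,0.4,-3.6,0,0,0, 0,-11.37,0.5,-5.03,0,0,0, 0,-11.37,0.5,-5.03,0,0,0, 0,-11.37,0.5,-5.03,0,0,0]'
python3 - <<'E'
from h import *
print(get_state()["qd"].max()); print(need([.4645,.238,.088],-43))
d=get_image("scene");crop(d,"s2.png",200,360,60,220,5)
d=get_image("top");crop(d,"t2.png",200,320,140,240,6)
E
```

```text
clock: 2.82
position: [0.4647, 0.2363, 0.1704]
ee_rot: [-0.281, 0.282, -0.648, 0.649]
contact_force: [-1.3, 0.3, 0.0]
width: 0.0857
0.007778385067534403
(array([-0.13,  8.24, -0.13]), array([-0.  , -0.01,  0.01]))
```

View pics/s2.png

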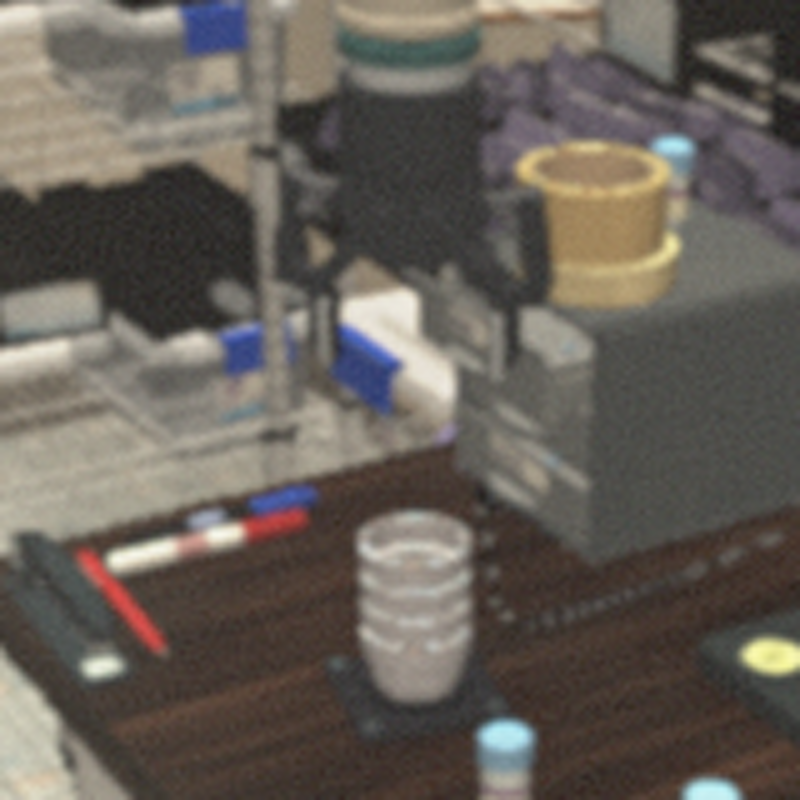

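View pics/t2.png

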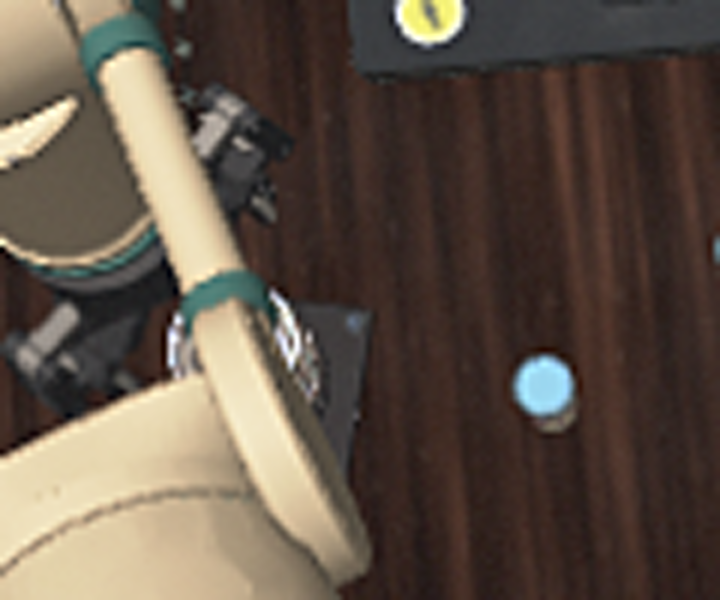

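Run:
```python
from h import *
d=get_image("scene");s,R=tool();p=s["position"];z=R.as_matrix()[:,2];print(p,z)
for dz in(0,.013,.019):
  for k in(-.046,.046): print(dz,k,proj(d,p+k*z+[0,0,dz]))
crop(d,"s3.png",240,320,90,190,8)
```

```text
[0.4647502  0.23661136 0.17065398] [ 7.30083999e-01 -6.83357355e-01  2.81324067e-04]
0 -0.046 [266.5963396  143.50271309]
0 0.046 [299.51381152 146.54032978]
0.013 -0.046 [266.45041591 139.14145626]
0.013 0.046 [299.53422326 142.15299322]
0.019 -0.046 [266.38254856 137.11365886]
0.019 0.046 [299.54370855 140.11293087]
```

View pics/s3.png

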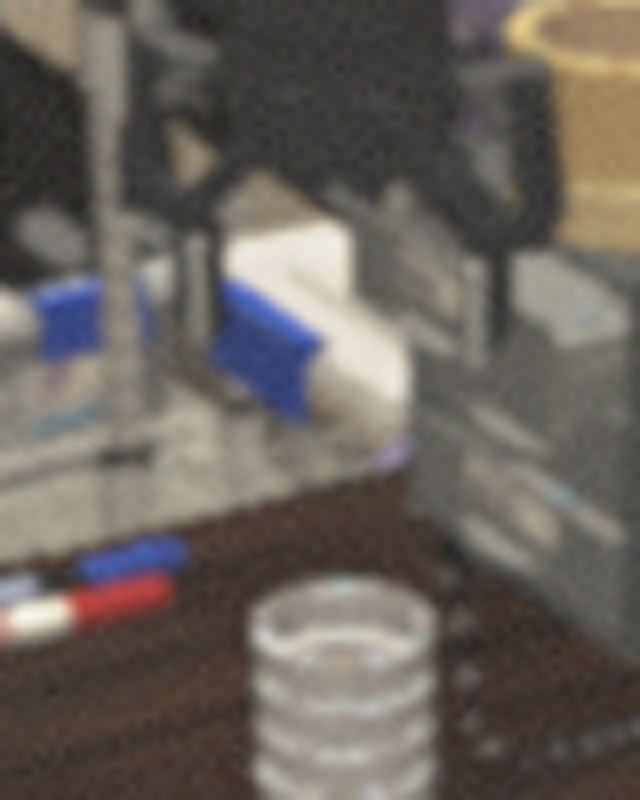

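```bash
python3 -m jog '[0,-0.13,2,-0.13,0,0,0, 0,-0.13,4.5,-0.13,0,0,0, 0,-0.13,6.5,-0.13,0,0,0, 0,-0.13,7.7,-0.13,0,0,0, 0,-0.13,8.45,-0.13,0,0,0, 0,-0.13,8.45,-0.13,0,0,0, 0,-0.13,8.45,-0.13,0,0,0]'
python3 - <<'E'
from h import *
print(need([.4645,.238,.086],-43),get_state()["contact_force"])
d=get_image("scene");crop(d,"s4.png",240,320,120,220,8)
E
```

```text
clock: 3.85
position: [0.4655, 0.2401, 0.0866]
ee_rot: [-0.282, 0.281, -0.648, 0.649]
contact_force: [-0.5, 0.1, 0.7]
width: 0.0853
(array([0.23, 0.06, 0.07]), array([-0.  , -0.  , -0.01])) [-0.46716303  0.13440418  0.6535994 ]
```

View pics/s4.png

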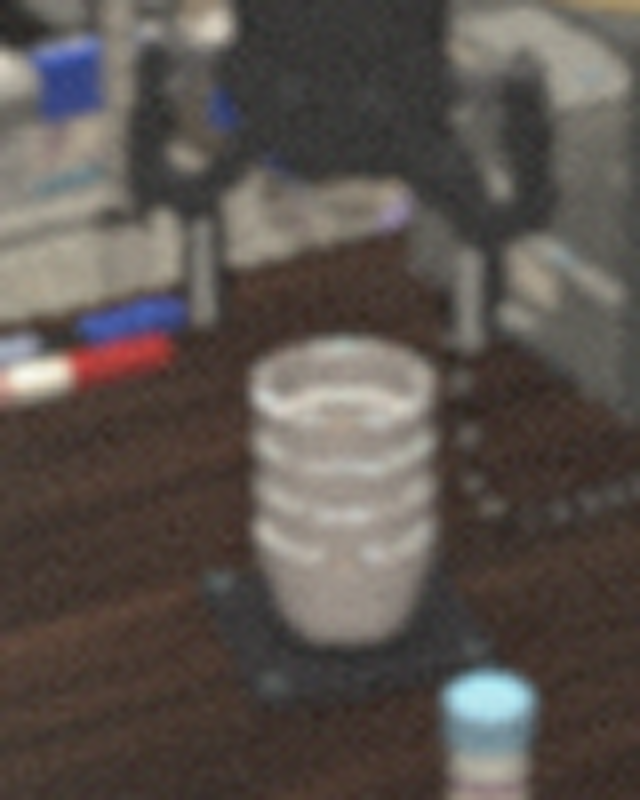

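Run:
```python
from h import *
d=get_image("scene");s,R=tool();p=s["position"];z=R.as_matrix()[:,2];x=R.as_matrix()[:,0];print(p)
im=cv2.resize(d["color"][130:190,240:320],None,fx=9,fy=9,interpolation=cv2.INTER_LANCZOS4)
im=cv2.convertScaleAbs(im,alpha=1.8,beta=10)
for dz,c in((0,(0,0,255)),(.013,(0,255,255)),(.026,(0,255,0))):
  for k in(-.0427,.0427):
    for w in (-.011,.011):
      u=proj(d,p+k*z+w*x+[0,0,dz]);cv2.circle(im,(int((u[0]-240+.5)*9),int((u[1]-130+.5)*9)),3,c,-1)
cx,cy=.4645,.238
for t in np.linspace(0,6.28,40):
  u=proj(d,[cx+.031*np.cos(t),cy+.031*np.sin(t),.102]);cv2.circle(im,(int((u[0]-240+.5)*9),int((u[1]-130+.5)*9)),2,(255,0,255),-1)
cv2.imwrite("pics/s5.png",im)
```

```text
[0.46551663 0.24015909 0.08662272]
```

View pics/s5.png

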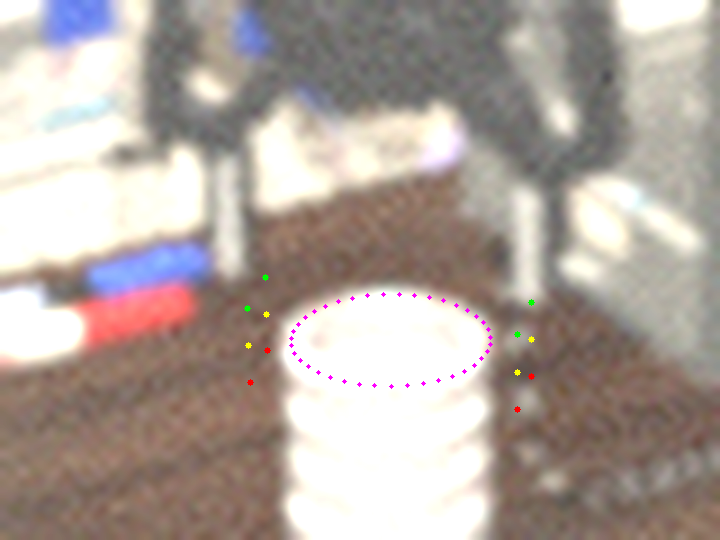

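```bash
python3 -m jog '[0,0.2,0,0.05,0,0,0, 45,0.2,0,0.05,0,0,0, 45,0.2,0,0.05,0,0,0,45,0.2,0,0.05,0,0,0]' 40
cat > look.py <<'E'
from h import *
import sys
name,x0,x1,y0,y1,f=sys.argv[1],*map(int,sys.argv[2:7])
d=get_image("scene");s,R=tool();p=s["position"];z=R.as_matrix()[:,2];x=R.as_matrix()[:,0];print(p,s["width"],s["contact_force"])
im=cv2.resize(d["color"][y0:y1,x0:x1],None,fx=f,fy=f,interpolation=cv2.INTER_LANCZOS4)
im=cv2.convertScaleAbs(im,alpha=1.3,beta=10);w2=s["width"]/2
for dz,c in((0,(0,0,255)),(.013,(0,255,255)),(.026,(0,255,0))):
  for k in(-w2,w2):
    for w in (-.011,.011):
      u=proj(d,p+k*z+w*x+[0,0,dz]);cv2.circle(im,(int((u[0]-x0+.5)*f),int((u[1]-y0+.5)*f)),2,c,-1)
cv2.imwrite("pics/"+name,im)
E
python3 look.py s6.png 240 320 130 190 9
```

```text
clock: 4.45
position: [0.464, 0.2382, 0.086]
ee_rot: [-0.282, 0.282, -0.648, 0.648]
contact_force: [0.3, -0.4, -0.0]
width: 0.0702
[0.46404505 0.23819958 0.08597954] 0.07058229394420318 [-0.11116654  0.19209226  0.87204171]
```

View pics/s6.png

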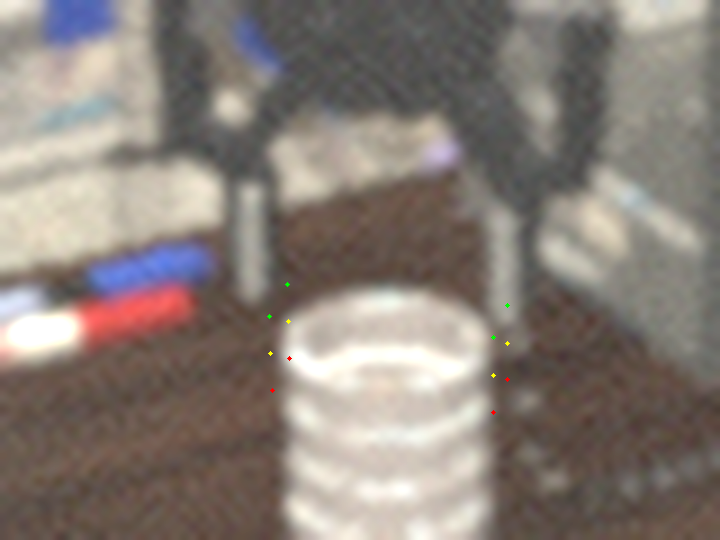

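Run:
```python
from h import *
im0=cv2.imread("pics/scene0.png");d=get_image("scene")
q=[0.1230099,-0.12308029,0.69697999,-0.69565703];R=Ro.from_quat([q[1],q[2],q[3],q[0]]).as_matrix();p=np.array([.19691,-.5396,.2086])
x0,x1,y0,y1,f=340,500,260,400,5
im=cv2.resize(im0[y0:y1,x0:x1],None,fx=f,fy=f,interpolation=cv2.INTER_LANCZOS4)
for dz,c in((0,(0,0,255)),(.013,(0,255,255)),(.026,(0,255,0))):
  for k in(-.0427,.0427):
    for w in (-.011,.011):
      u=proj(d,p+k*R[:,2]+w*R[:,0]+[0,0,dz]);cv2.circle(im,(int((u[0]-x0+.5)*f),int((u[1]-y0+.5)*f)),2,c,-1)
cv2.imwrite("pics/s7.png",im)
d2=get_image("scene")["color"][140:180,240:320]
g=cv2.createCLAHE(6,(2,2)).apply(cv2.cvtColor(d2,cv2.COLOR_BGR2GRAY));cv2.imwrite("pics/s8.png",cv2.resize(g,None,fx=10,fy=10,interpolation=cv2.INTER_CUBIC))
```

```text
(no output)
```

View pics/s7.png

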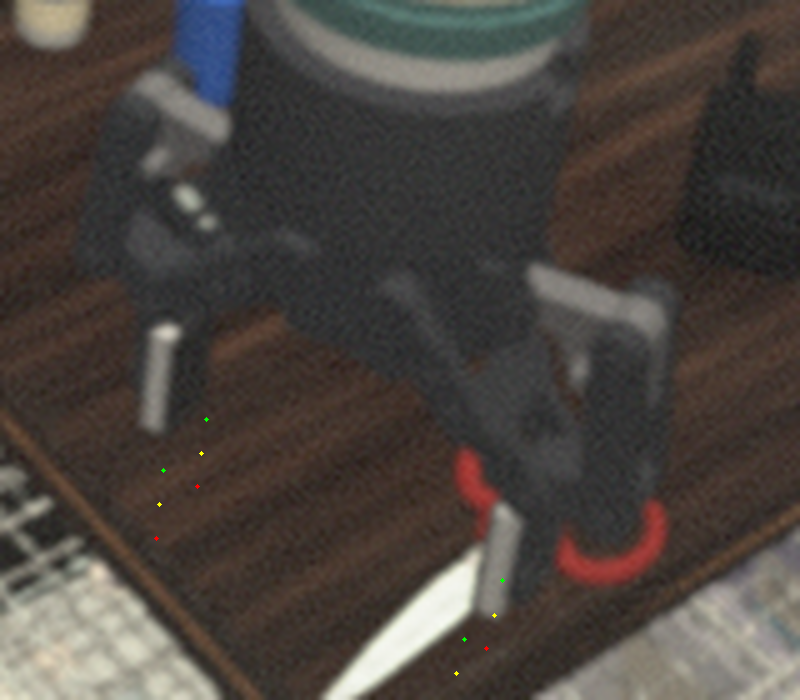

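View pics/s8.png

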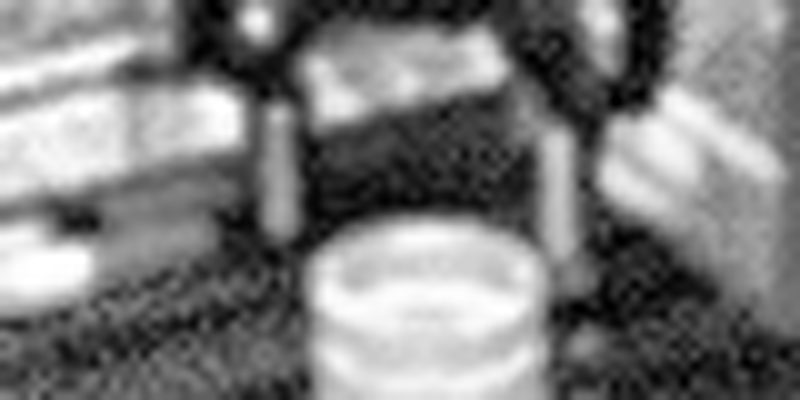

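```bash
python3 -m jog '[45,0,0.5,0,0,0,0, 45,0,1.2,0,0,0,0, 45,0,1.2,0,0,0,0,45,0,1.2,0,0,0,0]' 40; python3 look.py s9.png 240 320 130 190 9
```

```text
clock: 5.1
position: [0.464, 0.2382, 0.0738]
ee_rot: [-0.282, 0.282, -0.648, 0.648]
contact_force: [1.3, -0.4, -0.7]
width: 0.0699
[0.46412296 0.2382087  0.07396082] 0.07019154870088581 [-0.44654461 -0.60436687  0.2305075 ]
```

View pics/s9.png

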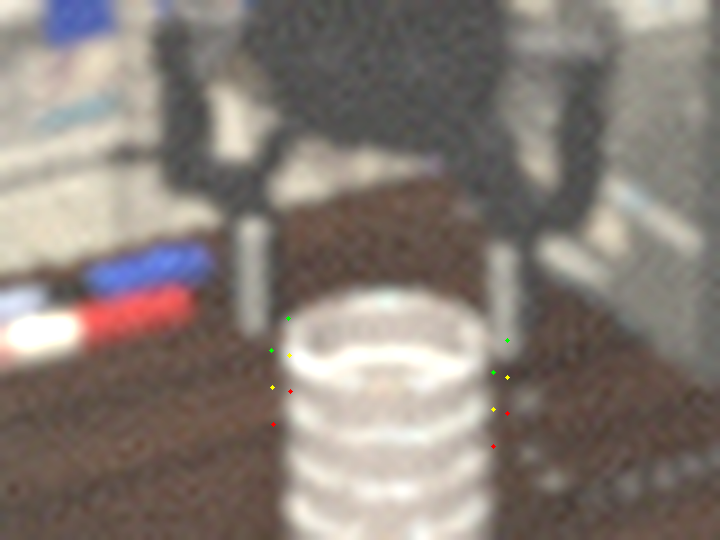

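```bash
python3 -m jog '[45,0,-2,0,0,0,0, 45,0,-3.6,0,0,0,0, 105,0,-3.6,0,0,0,0,105,0,-3.6,0,0,0,0, 105,0,-3,0,0,0,0, 105,0,-2.5,0,0,0,0,105,0,-2.4,0,0,0,0]' 40; python3 look.py s10.png 240 320 130 190 9
```

```text
clock: 6.02
position: [0.4634, 0.238, 0.0969]
ee_rot: [0.281, -0.283, 0.648, -0.648]
contact_force: [0.6, -0.1, 0.5]
width: 0.0506
[0.46356223 0.23802335 0.09718035] 0.05044902972606166 [ 0.05123367 -0.13740476 -0.27481423]
```

View pics/s10.png

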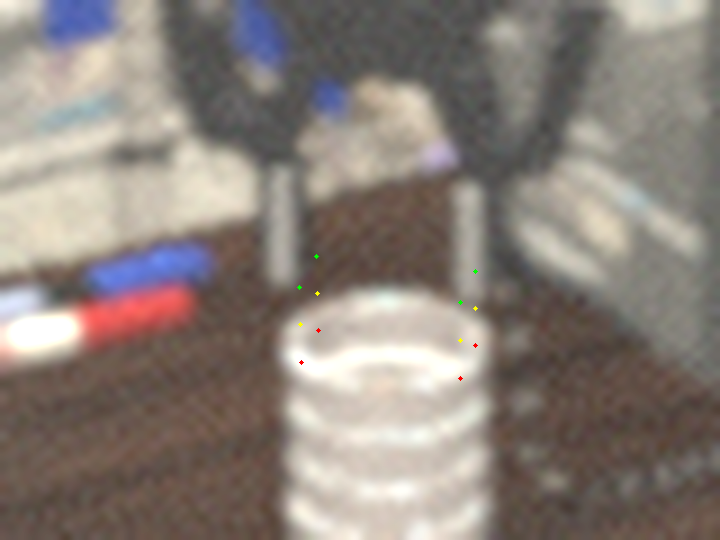

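```bash
python3 -m jog '[105,0,0.2,0,0,0,0, 105,0,0.4,0,0,0,0,105,0,0.6,0,0,0,0]'; python3 -m jog '[105,0,0.2,0,0,0,0, 105,0,0.4,0,0,0,0]';python3 -m jog '[105,0,0.2,0,0,0,0, 105,0,0.4,0,0,0,0]'
```

```text
clock: 6.45
position: [0.4641, 0.2382, 0.0919]
ee_rot: [-0.282, 0.282, -0.648, 0.648]
contact_force: [0.4, 0.8, 0.8]
width: 0.0503
clock: 6.7
position: [0.464, 0.2382, 0.0878]
ee_rot: [-0.282, 0.282, -0.648, 0.648]
contact_force: [0.2, 0.3, 0.5]
width: 0.0504
clock: 6.95
position: [0.464, 0.2382, 0.0838]
ee_rot: [-0.282, 0.282, -0.648, 0.648]
contact_force: [-0.4, 0.6, -0.9]
width: 0.0501
```

```bash
python3 -m jog '[105,0,0.15,0,0,0,0, 105,0,0.3,0,0,0,0]'; python3 -m jog '[105,0,0.15,0,0,0,0, 105,0,0.3,0,0,0,0]'; python3 look.py s11.png 240 320 130 190 9
```

```text
clock: 7.2
position: [0.464, 0.2382, 0.0809]
ee_rot: [-0.282, 0.282, -0.648, 0.648]
contact_force: [0.4, -1.1, 0.6]
width: 0.0506
clock: 7.45
position: [0.464, 0.2382, 0.0779]
ee_rot: [-0.282, 0.282, -0.648, 0.648]
contact_force: [-0.0, 0.5, 0.4]
width: 0.0502
[0.4638836  0.23813267 0.07768911] 0.0505636329880129 [-0.06111415  0.13946253  0.55946378]
```

View pics/s11.png

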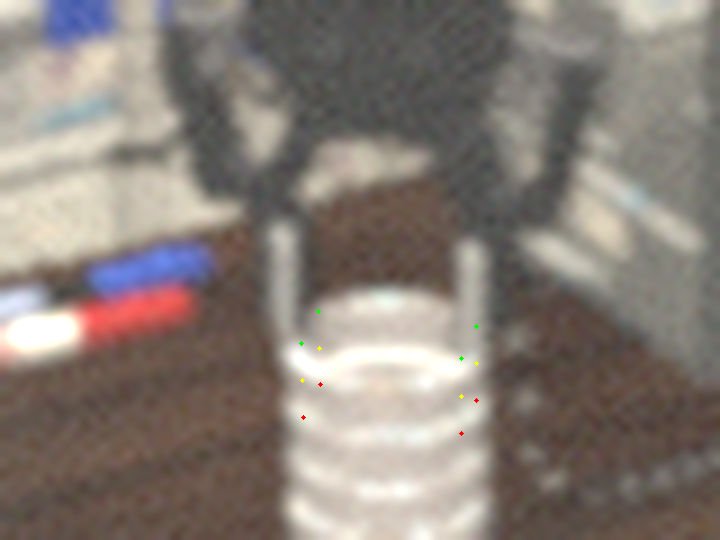

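```bash
python3 -m jog '[105,0,0.1,0,0,0,0, 105,0,0.15,0,0,0,0]'; python3 -m jog '[105,0,0.1,0,0,0,0, 105,0,0.15,0,0,0,0]'
```

```text
clock: 7.75
position: [0.4641, 0.2382, 0.0771]
ee_rot: [-0.282, 0.282, -0.648, 0.648]
contact_force: [-1.8, -1.6, 7.2]
width: 0.0502
clock: 8.0
position: [0.4641, 0.2382, 0.077]
ee_rot: [-0.282, 0.282, -0.648, 0.649]
contact_force: [-3.0, -1.0, 15.8]
width: 0.05
```

```bash
python3 -m jog '[105,0,-1.5,0,0,0,0, 30,0,-1.5,0,0,0,0, 30,0,-1.5,0,0,0,0, 30,0,-1,0,0,0,0,30,0,0,0,0,0,0,30,0,0.7,0,0,0,0,30,0,1.1,0,0,0,0,30,0,1.1,0,0,0,0]' 40; python3 look.py s12.png 240 320 130 190 9
```

```text
clock: 9.0
position: [0.4637, 0.2381, 0.0634]
ee_rot: [0.282, -0.282, 0.648, -0.648]
contact_force: [-0.2, -0.2, -0.4]
width: 0.0756
[0.46399182 0.23815518 0.06379177] 0.07538179343360785 [-0.1298149   0.38948652  1.17988264]
```

View pics/s12.png

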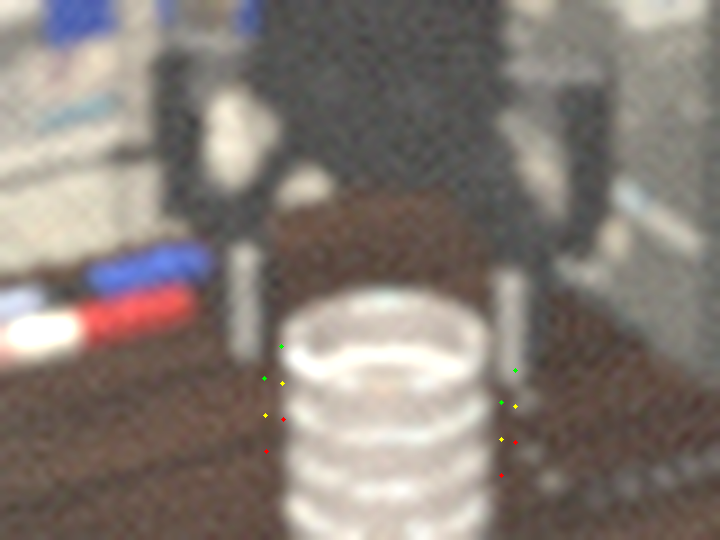

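```bash
python3 -m jog '[255,0,0,0,0,0,0,255,0,0,0,0,0,0,255,0,0,0,0,0,0,255,0,0,0,0,0,0,255,0,0,0,0,0,0]' 50; python3 look.py s13.png 240 320 130 190 9
```

```text
clock: 9.68
position: [0.4645, 0.2382, 0.0647]
ee_rot: [-0.282, 0.282, -0.648, 0.649]
contact_force: [-0.1, -0.8, 4.9]
width: 0.0605
[0.46443947 0.23824366 0.06471131] 0.06022271929975488 [-0.61075266 -0.37072509  5.96915492]
```

View pics/s13.png

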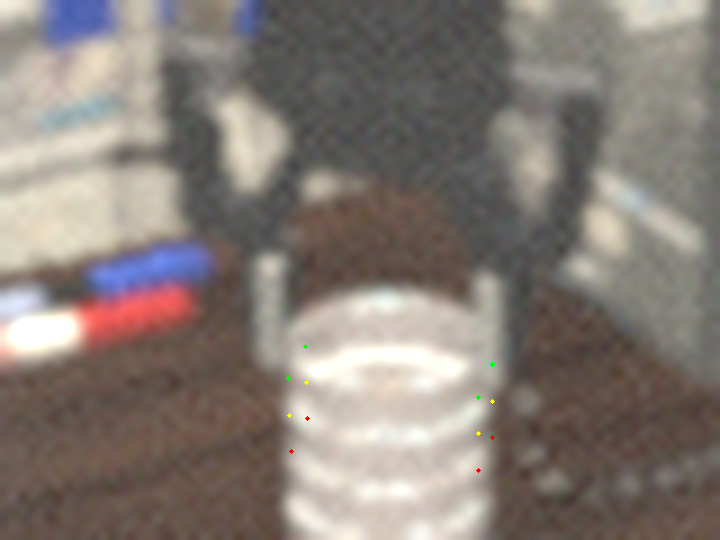

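```bash
python3 -m jog '[255,0,-0.2,0,0,0,0,255,0,-0.4,0,0,0,0,255,0,-0.6,0,0,0,0,255,0,-0.75,0,0,0,0,255,0,-0.75,0,0,0,0]'; python3 look.py s14.png 240 320 120 190 9
```

```text
clock: 10.35
position: [0.4642, 0.2383, 0.072]
ee_rot: [-0.282, 0.282, -0.648, 0.648]
contact_force: [0.4, -0.2, 1.9]
width: 0.06
[0.46426298 0.23833636 0.07206786] 0.06026843670067045 [-0.45668665 -1.02877113  1.93473491]
```

View pics/s14.png

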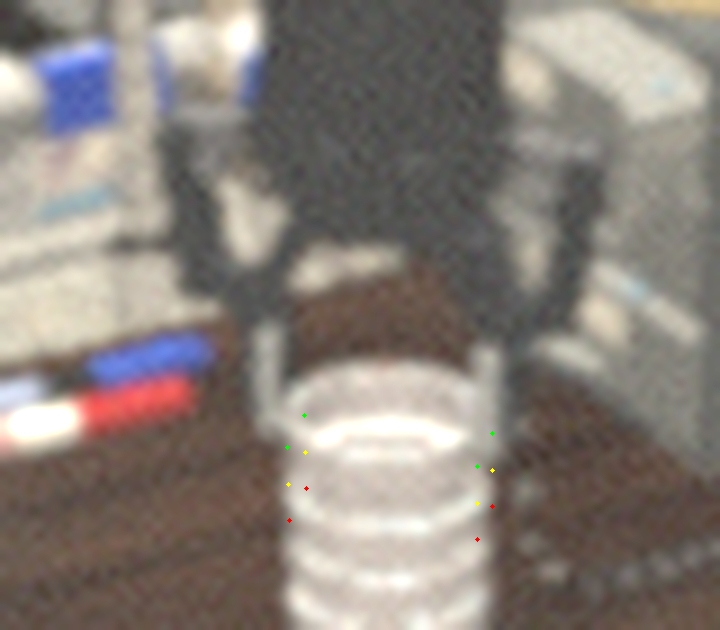

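```bash
python3 -m jog '[255,0,-0.2,0,0,0,0,255,0,-0.4,0,0,0,0,255,0,-0.6,0,0,0,0,255,0,-0.8,0,0,0,0,255,0,-1.1,0,0,0,0,255,0,-1.4,0,0,0,0,255,0,-1.8,0,0,0,0,255,0,-2.2,0,0,0,0,255,0,-2.7,0,0,0,0,255,0,-3.2,0,0,0,0,255,0,-3.2,0,0,0,0]'; python3 look.py s15.png 240 320 110 190 8
```

```text
clock: 11.78
position: [0.4644, 0.2383, 0.104]
ee_rot: [-0.282, 0.282, -0.648, 0.649]
contact_force: [0.5, -0.8, -1.3]
width: 0.0604
[0.46415291 0.23822581 0.10368872] 0.06012511914941067 [ 0.17517901  0.30539754 -0.87139167]
```

View pics/s15.png

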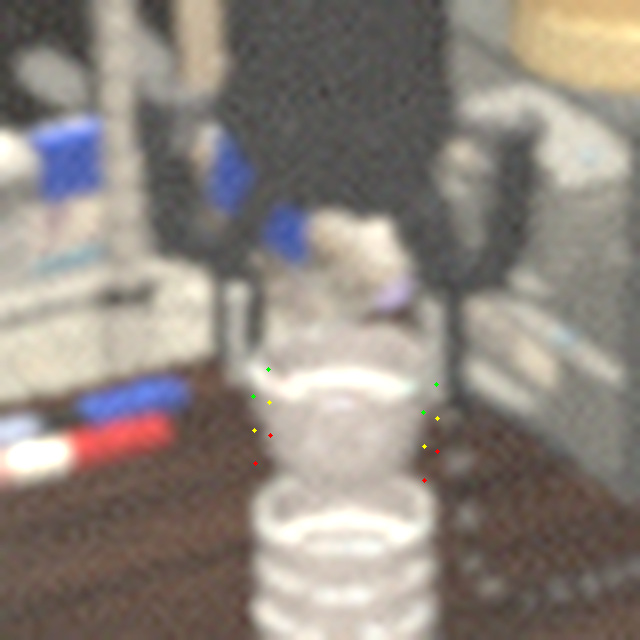

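```bash
python3 m.py
python3 - <<'E'
from h import *
d=get_image("scene")
x0,x1,y0,y1,f=370,550,180,330,4
im=cv2.resize(d["color"][y0:y1,x0:x1],None,fx=f,fy=f,interpolation=cv2.INTER_CUBIC)
a=np.radians(-10.5);X=np.array([np.cos(a),np.sin(a),0]);Y=np.array([-X[1],X[0],0]);c=np.array([.479,-.282,.0145])
for k in np.linspace(-1,1,9):
  for p in (c+.031*X+k*.0285*Y,c-.031*X+k*.0285*Y,c+k*.031*X+.0285*Y,c+k*.031*X-.0285*Y,c-.083*X+k*.034*Y,c+.039*X+k*.034*Y):
    u=proj(d,p);cv2.circle(im,(int((u[0]-x0+.5)*f),int((u[1]-y0+.5)*f)),1,(0,0,255),-1)
cv2.imwrite("pics/s16.png",im)
d=get_image("top")
x0,x1,y0,y1,f=385,455,130,225,6
im=cv2.resize(d["color"][y0:y1,x0:x1],None,fx=f,fy=f,interpolation=cv2.INTER_CUBIC)
for k in np.linspace(-1,1,9):
  for p in (c+.031*X+k*.0285*Y,c-.031*X+k*.0285*Y,c+k*.031*X+.0285*Y,c+k*.031*X-.0285*Y,c-.083*X+k*.034*Y,c+.039*X+k*.034*Y):
    u=proj(d,p);cv2.circle(im,(int((u[0]-x0+.5)*f),int((u[1]-y0+.5)*f)),1,(0,0,255),-1)
cv2.imwrite("pics/t16.png",im)
E
```

```text
cap 290.031884057971 203.9014492753623 4.751744747161865 [0.43466419 0.09692957 0.065     ] [0.43610669 0.09734325 0.058     ]
cap 360.990099009901 191.94554455445544 6.082862854003906 [ 0.44519122 -0.1108696   0.065     ] [ 0.44669562 -0.11167782  0.058     ]
cap 324.0 180.64327485380116 4.679626941680908 [ 0.49151414 -0.00849961  0.065     ] [ 0.49329092 -0.00870587  0.058     ]
cap 384.3837209302326 178.01162790697674 5.710822582244873 [ 0.47838216 -0.18462187  0.065     ] [ 0.48008173 -0.18586376  0.058     ]
other (357, 210, 15, 16)
other (377, 169, 14, 19)
pan ((413.5, 178.5), (19.0, 17.0), 90.0) [[ 0.5114 -0.261   0.0145]
 [ 0.5053 -0.3133  0.0145]
 [ 0.4461 -0.3031  0.0145]
 [ 0.4523 -0.2514  0.0145]] [ 0.47875338 -0.28218004  0.0145    ] [np.float64(0.059905374608500275), np.float64(0.052682280622156255), np.float64(0.06004150304636381), np.float64(0.05215110401057052)]
```

View pics/s16.png

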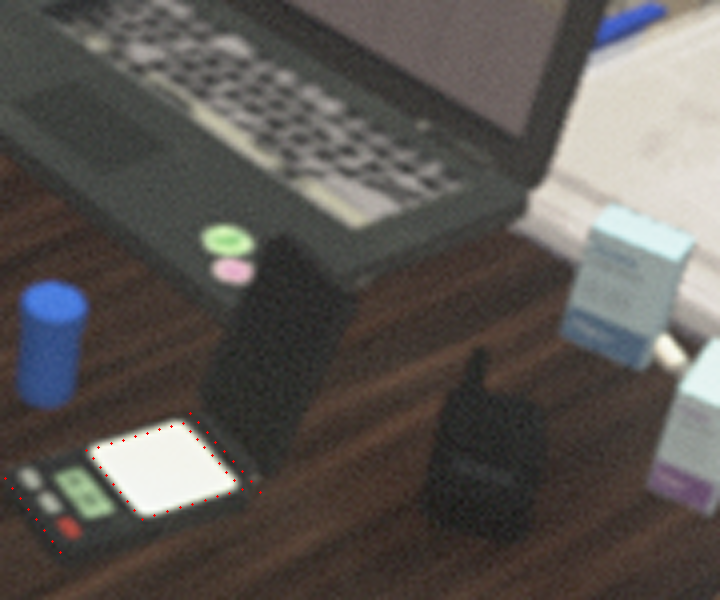

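View pics/t16.png

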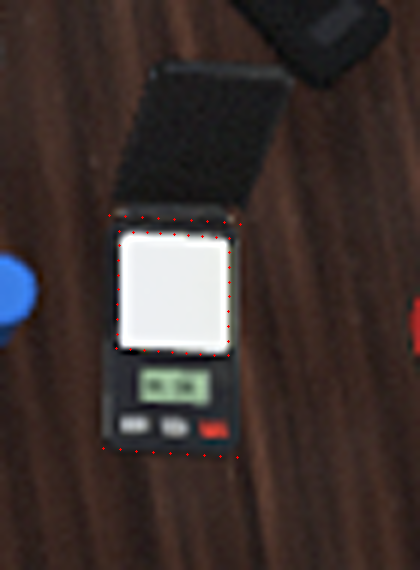

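Run:
```python
from h import *
print(need([.464,.238,.165],-43)); print(need([.479,-.282,.165],80)); print(need([.4725,-.022,.165],-71.5))
```

```text
(array([-0.  , -6.17,  0.02]), array([0., 0., 0.]))
(array([37.01, -6.16, 36.58]), array([-0.  ,  7.13,  0.  ]))
(array([18.43, -6.17, 18.37]), array([-0.  ,  3.56,  0.  ]))
```

```bash
python3 -m jog '[255,0,-2,0,0,0,0,255,0,-4.2,0,0,0,0,255,1,-6.1,1,0,0.2,0,255,3,-6.1,3,0,0.6,0,255,6,-6.1,6,0,1.2,0,255,9,-6.1,9,0,1.8,0,255,12,-6.1,12,0,2.4,0,255,15,-6.1,15,0,3,0,255,18,-6.1,18,0,3.6,0,255,21,-6.1,20.8,0,4.1,0,255,23.5,-6.1,23.2,0,4.6,0,255,25,-6.1,24.7,0,4.9,0]';  python3 -m jog '[255,0,0,0,0,0,0,255,0,0,0,0,0,0]'
python3 - <<'E'
from h import *
print(need([.479,-.282,.165],80));
E
```

```text
clock: 13.48
position: [0.474, -0.1148, 0.1643]
ee_rot: [-0.047, 0.047, -0.705, 0.706]
contact_force: [1.0, 0.6, -1.4]
width: 0.0604
clock: 13.72
position: [0.4738, -0.1124, 0.1642]
ee_rot: [0.048, -0.048, 0.706, -0.705]
contact_force: [-0.3, 0.1, -1.1]
width: 0.0602
(array([ 1.8 , -0.09, 16.87]), array([0.01, 2.23, 0.  ]))
```

```bash
python3 -m jog '[255,0.2,0,2,0,0.3,0,255,0.5,0,5,0,0.7,0,255,0.9,0,8,0,1.1,0,255,1.2,0,11,0,1.5,0,255,1.5,0,14,0,1.9,0,255,1.7,0,16,0,2.1,0,255,1.8,0,16.87,0,2.23,0,255,1.8,0,16.87,0,2.23,0,255,1.8,0,16.87,0,2.23,0]'
python3 - <<'E'
from h import *
print(need([.479,-.282,.028],80));
E
python3 look.py s17.png 370 550 130 280 4
```

```text
clock: 14.85
position: [0.4791, -0.2815, 0.1644]
ee_rot: [-0.062, 0.061, 0.705, -0.704]
contact_force: [-0.2, 0.8, -2.1]
width: 0.0604
(array([-1.000e-02,  1.364e+01,  6.000e-02]), array([0.01, 0.  , 0.  ]))
[ 0.47914253 -0.28162035  0.16453215] 0.06025090980869389 [ 0.1284354  -0.27637141 -1.28357007]
```

View pics/s17.png

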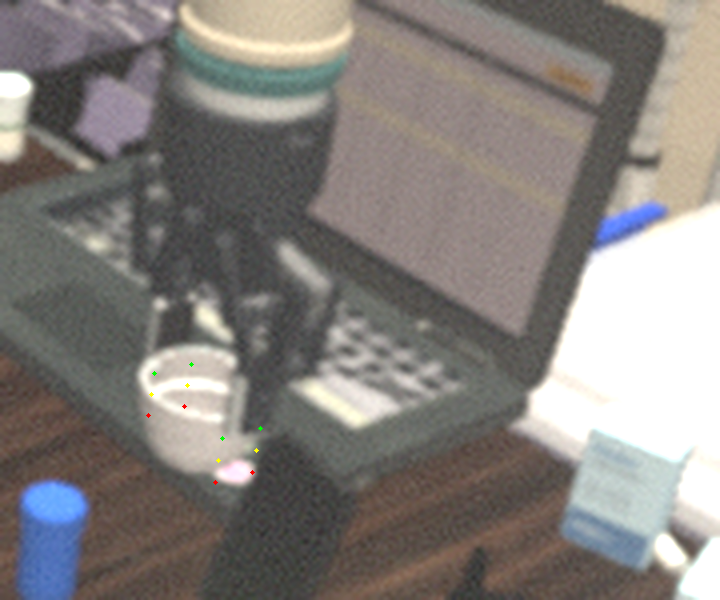

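```bash
cat > ring.py <<'E'
from h import *
import sys
name,cx,cy,zb,x0,x1,y0,y1,f=sys.argv[1],*map(float,sys.argv[2:5]),*map(int,sys.argv[5:10])
cam=sys.argv[10] if len(sys.argv)>10 else "scene"
d=get_image(cam)
im=cv2.resize(d["color"][y0:y1,x0:x1],None,fx=f,fy=f,interpolation=cv2.INTER_CUBIC)
for r,z in((.031,zb+.04),(.022,zb)):
  for t in np.linspace(0,6.28,40):
    u=proj(d,[cx+r*np.cos(t),cy+r*np.sin(t),z]);cv2.circle(im,(int((u[0]-x0+.5)*f),int((u[1]-y0+.5)*f)),1,(0,0,255),-1)
cv2.imwrite("pics/"+name,im)
E
python3 ring.py s18.png .479 -.2817 .1618 395 445 205 255 12; python3 ring.py t18.png .479 -.2817 .1618 380 460 130 210 8 top
```

```text
(no output)
```

View pics/s18.png

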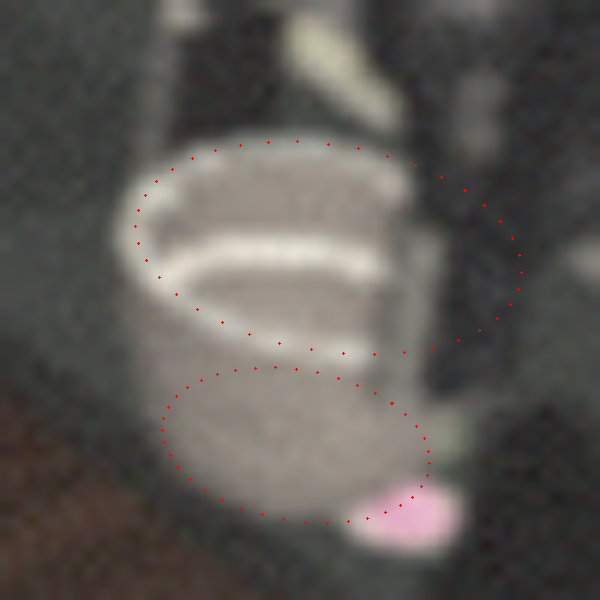

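View pics/t18.png

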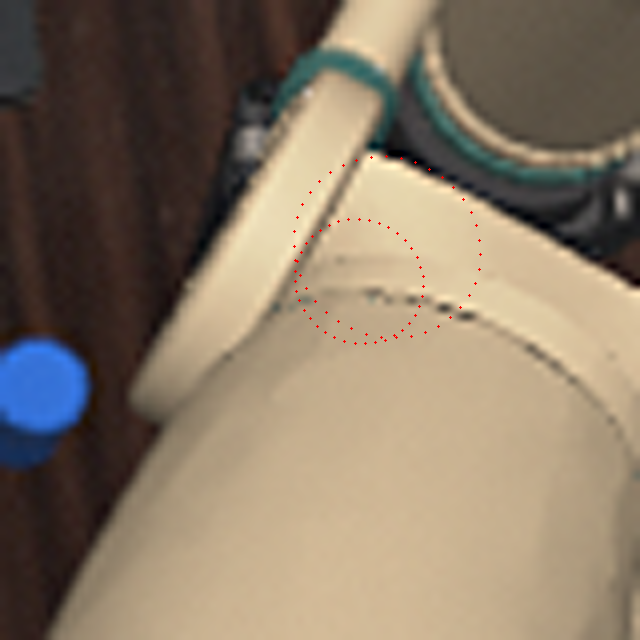

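```bash
python3 -m jog '[255,0,2,0,0,0,0,255,0,4.5,0,0,0,0,255,0,7,0,0,0,0,255,0,9.5,0,0,0,0,255,0,11,0,0,0,0,255,0,12,0,0,0,0,255,0,12.7,0,0,0,0,255,0,13,0,0,0,0,255,0,13,0,0,0,0]'
python3 - <<'E'
from h import *
print(need([.479,-.282,.028],80));
E
python3 ring.py s19.png .479 -.2817 .032 370 450 250 325 9
```

```text
clock: 16.12
position: [0.4794, -0.2828, 0.0347]
ee_rot: [0.062, -0.062, -0.704, 0.705]
contact_force: [0.1, -0.6, -1.5]
width: 0.06
(array([ 0.06,  0.67, -0.07]), array([-0., -0., -0.]))
```

View pics/s19.png

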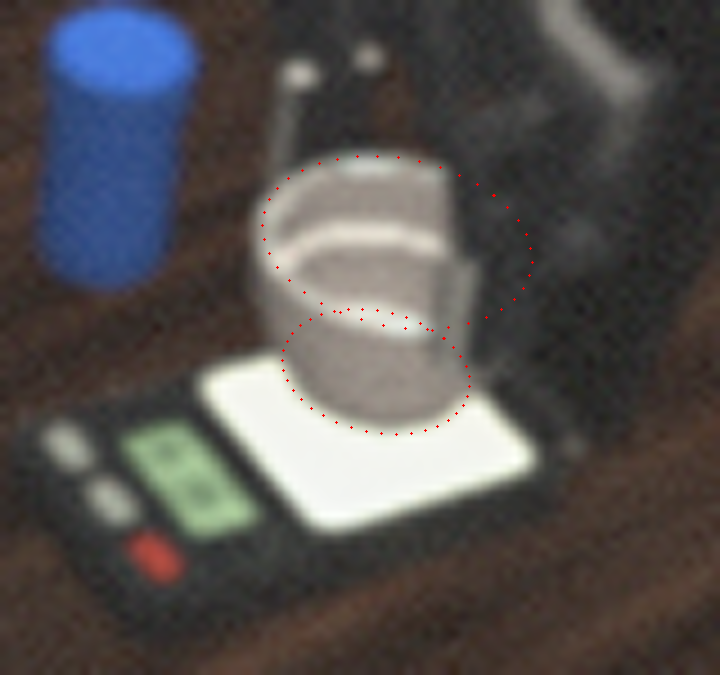

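```bash
python3 -m jog '[255,0,0.3,0,0,0,0,255,0,0.6,0,0,0,0,255,0,0.9,0,0,0,0,255,0,1.1,0,0,0,0,255,0,1.3,0,0,0,0,255,0,1.4,0,0,0,0,255,0,1.4,0,0,0,0]'; python3 -m jog '[255,0,0.1,0,0,0,0,255,0,0.2,0,0,0,0,255,0,0.2,0,0,0,0]'; python3 -m jog '[255,0,0.1,0,0,0,0,255,0,0.1,0,0,0,0]'
```

```text
clock: 17.05
position: [0.4792, -0.2827, 0.0204]
ee_rot: [0.062, -0.062, -0.704, 0.704]
contact_force: [-0.0, 0.7, -1.2]
width: 0.0603
clock: 17.42
position: [0.4792, -0.2827, 0.0185]
ee_rot: [0.062, -0.062, -0.704, 0.704]
contact_force: [-0.0, 0.7, -1.3]
width: 0.0599
clock: 17.68
position: [0.4792, -0.2827, 0.0175]
ee_rot: [0.062, -0.062, -0.704, 0.704]
contact_force: [0.5, 0.8, -1.4]
width: 0.0604
```

```bash
python3 -m jog '[255,0,0.1,0,0,0,0,255,0,0.1,0,0,0,0]'; python3 -m jog '[255,0,0.1,0,0,0,0,255,0,0.1,0,0,0,0]'; python3 ring.py s20.png .4792 -.2827 .0145 370 450 250 325 9
```

```text
clock: 17.92
position: [0.4793, -0.2827, 0.0173]
ee_rot: [0.062, -0.062, -0.704, 0.704]
contact_force: [-1.9, 1.4, 5.3]
width: 0.0604
clock: 18.18
position: [0.4793, -0.2827, 0.0172]
ee_rot: [0.062, -0.062, -0.704, 0.705]
contact_force: [-2.6, 1.2, 10.8]
width: 0.0605
```

View pics/s20.png

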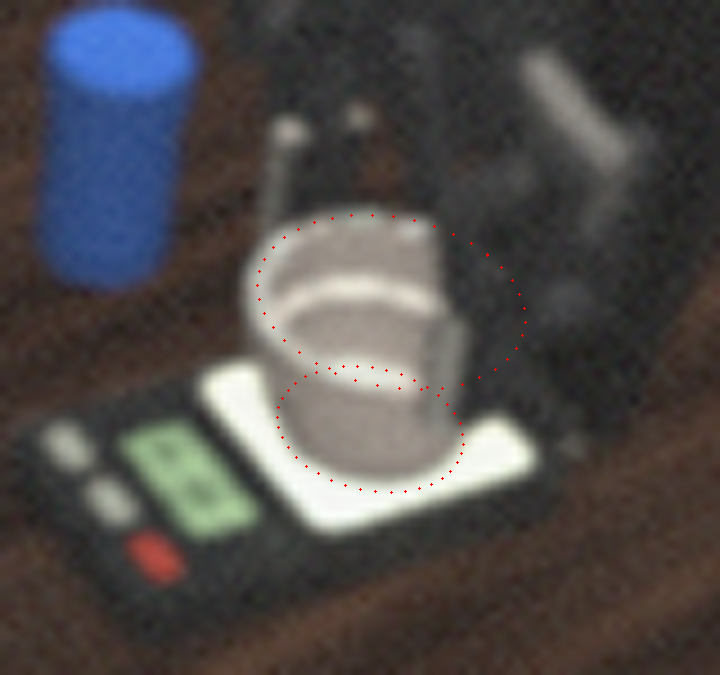

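```bash
python3 -m jog '[255,0,-0.1,0,0,0,0,255,0,-0.16,0,0,0,0,60,0,-0.16,0,0,0,0,50,0,-0.16,0,0,0,0,40,0,-0.16,0,0,0,0,0,0,-0.16,0,0,0,0,0,0,-0.16,0,0,0,0]'; python3 ring.py s21.png .4792 -.2827 .0145 370 450 250 325 9
```

```text
clock: 19.1
position: [0.4793, -0.2827, 0.0171]
ee_rot: [0.062, -0.062, -0.704, 0.704]
contact_force: [-0.3, -0.4, 0.5]
width: 0.0856
```

View pics/s21.png

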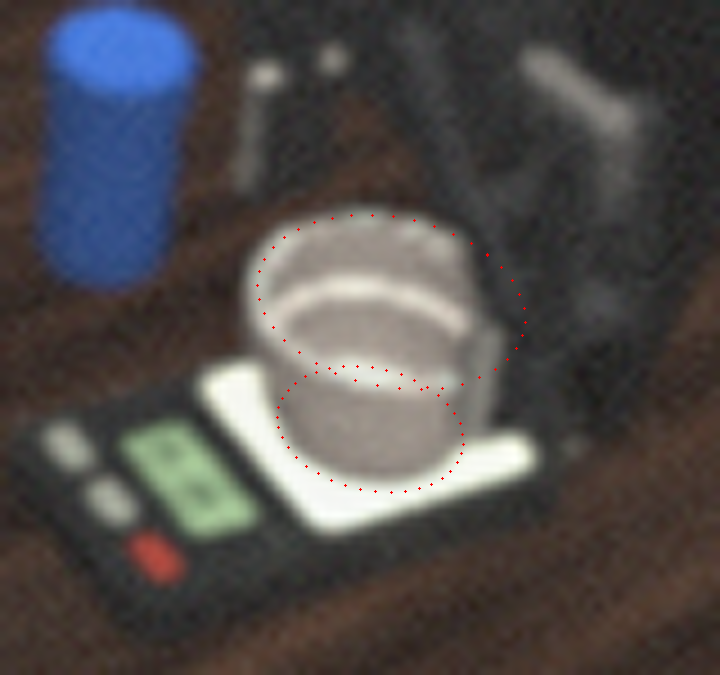

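```bash
python3 -m jog '[0,0,-1,0,0,0,0,0,0,-3,0,0,0,0,0,0,-6,0,0,0,0,0,0,-10,0,0,0,0,0,0,-13,0,0,0,0,0,0,-13,0,0,0,0]'
python3 - <<'E'
from h import *
print(get_state()["position"],need([.4450,-.1106,.12],80)); 
d=get_image("top");print(onz(d,364.5,217.5,.065))
E
python3 ring.py s22.png .4792 -.2827 .0145 370 450 250 325 9
```

```text
clock: 19.9
position: [0.4809, -0.284, 0.1505]
ee_rot: [0.06, -0.064, -0.703, 0.706]
contact_force: [-1.5, 0.5, 0.3]
width: 0.0856
[ 0.48093422 -0.28396944  0.15046114] (array([  6.58,   2.95, -16.46]), array([-0.02, -0.  , -0.04]))
[ 0.3697034  -0.11059745  0.065     ]
```

View pics/s22.png

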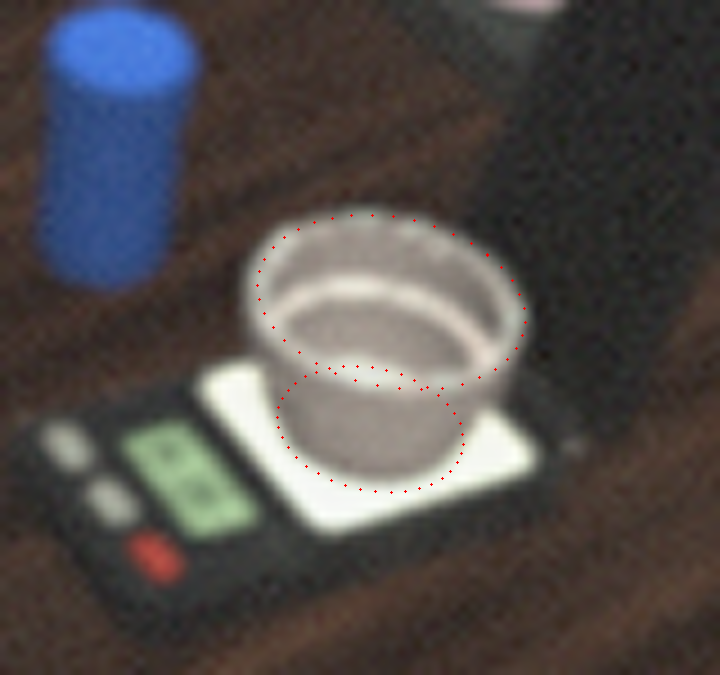

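```bash
python3 -m jog '[0,1,0,-3,0,0,0,0,2.5,0,-7,0,0,0,0,4,0,-11,0,0,0,0,5.5,0,-14.5,0,0,0,0,6.58,1.5,-16.46,0,0,0,0,6.58,3,-16.46,0,0,0,0,6.58,3,-16.46,0,0,0,0,6.58,3,-16.46,0,0,0]'
python3 - <<'E'
from h import *
print(get_state()["position"],need([.4450,-.1106,.019],80));
E
python3 look.py s23.png 290 390 160 280 5
```

```text
clock: 21.0
position: [0.4431, -0.1093, 0.1168]
ee_rot: [-0.062, 0.062, 0.704, -0.704]
contact_force: [0.9, 0.1, 0.5]
width: 0.0853
[ 0.44307188 -0.10929229  0.11680469] (array([-0.22,  9.78,  0.1 ]), array([ 0.  , -0.01,  0.01]))
[ 0.44340704 -0.1095149   0.11713907] 0.08553254441330907 [ 0.62745315 -0.50909986  0.42147032]
```

View pics/s23.png

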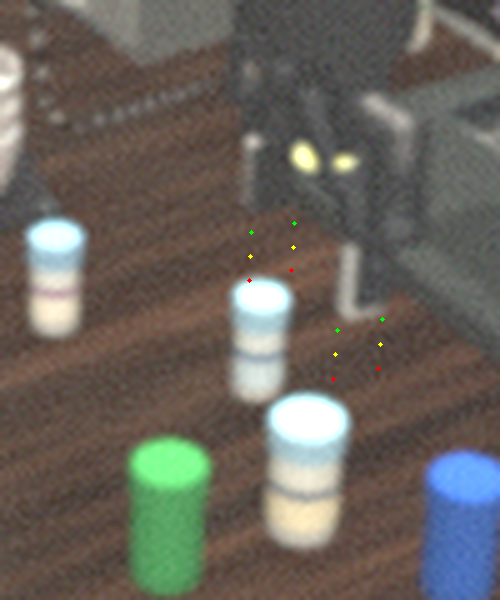

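```bash
python3 -m jog '[0,-0.19,2,0.1,0,0,0,0,-0.19,5,0.1,0,0,0,0,-0.19,7,0.1,0,0,0,0,-0.19,8.5,0.1,0,0,0,0,-0.19,9.4,0.1,0,0,0,0,-0.19,9.8,0.1,0,0,0,0,-0.19,9.8,0.1,0,0,0]'
python3 - <<'E'
from h import *
print(get_state()["position"],need([.4450,-.1106,.019],80));
E
python3 look.py s24.png 290 390 160 280 5
```

```text
clock: 21.92
position: [0.4451, -0.1107, 0.0193]
ee_rot: [0.062, -0.062, -0.704, 0.704]
contact_force: [0.1, 0.5, 0.0]
width: 0.0853
[ 0.4450841  -0.11065155  0.0192752 ] (array([ 0.01,  0.03, -0.  ]), array([-0.  , -0.01, -0.  ]))
[ 0.44523062 -0.11067163  0.01948086] 0.08516318370441964 [-0.40679315  0.10170163  0.57909556]
```

View pics/s24.png

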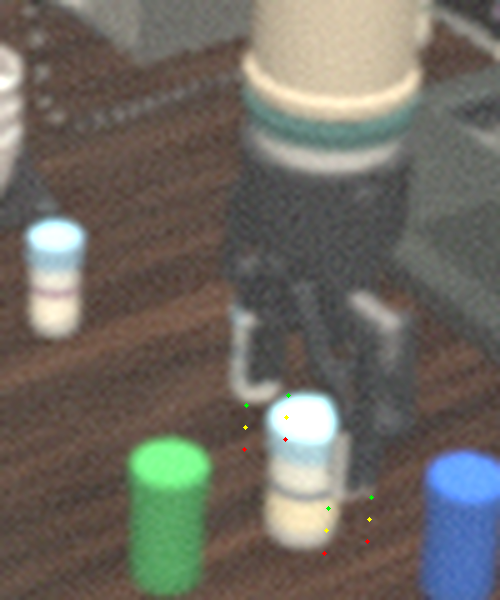

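```bash
python3 -m jog '[100,0,0,0,0,0,0,130,0,0,0,0,0,0,255,0,0,0,0,0,0,255,0,0,0,0,0,0,255,0,0,0,0,0,0,255,0,0,0,0,0,0]' 25;python3 look.py s25.png 290 390 160 280 5
```

```text
clock: 22.72
position: [0.4451, -0.1106, 0.0194]
ee_rot: [0.062, -0.062, -0.704, 0.704]
contact_force: [-0.3, -0.0, 4.2]
width: 0.0348
[ 0.44511266 -0.11057006  0.0193944 ] 0.03472511307897659 [0.06425352 0.19814082 5.38834154]
```

View pics/s25.png

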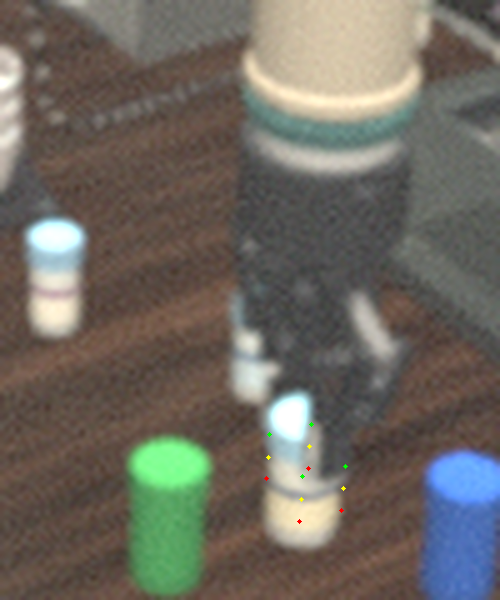

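```bash
python3 -m jog '[255,0,-1,0,0,0,0,255,0,-3,0,0,0,0,255,0,-5.5,0,0,0,0,255,0,-8,0,0,0,0,255,0,-10,0,0,0,0,255,0,-10.5,0,0,0,0,255,0,-10.5,0,0,0,0]'
python3 - <<'E'
from h import *
print(get_state()["position"],get_state()["width"],need([.4785,-.2822,.124],80));
E
python3 ring.py t26.png .4785 -.2822 .0145 380 455 125 215 8 top;python3 look.py s26.png 290 450 130 290 5
```

```text
clock: 23.65
position: [0.4446, -0.1104, 0.124]
ee_rot: [0.062, -0.062, -0.704, 0.704]
contact_force: [-0.4, -0.4, -1.1]
width: 0.0348
[ 0.44461684 -0.11037119  0.12398732] 0.03477137060383784 (array([-6.33, -0.  , 16.33]), array([-0., -0.,  0.]))
[ 0.44410802 -0.11016305  0.12325916] 0.034488594770962354 [ 0.17599686 -0.2343148   0.38863303]
```

View pics/t26.png

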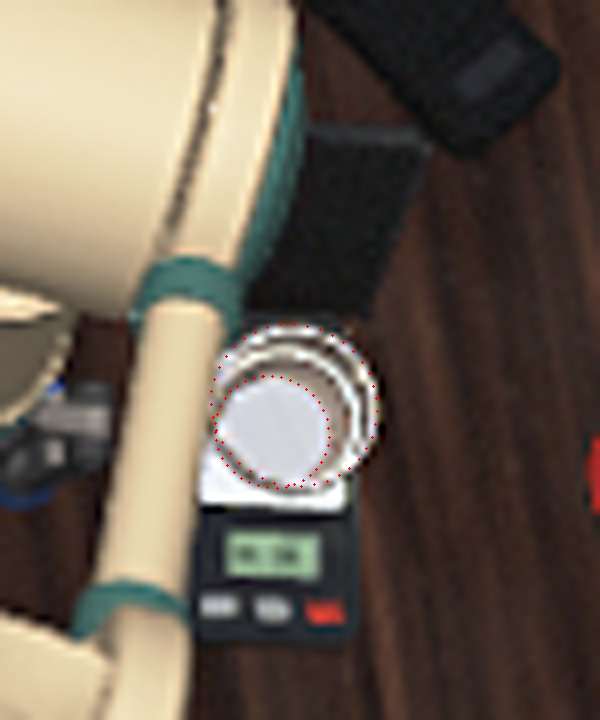

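View pics/s26.png

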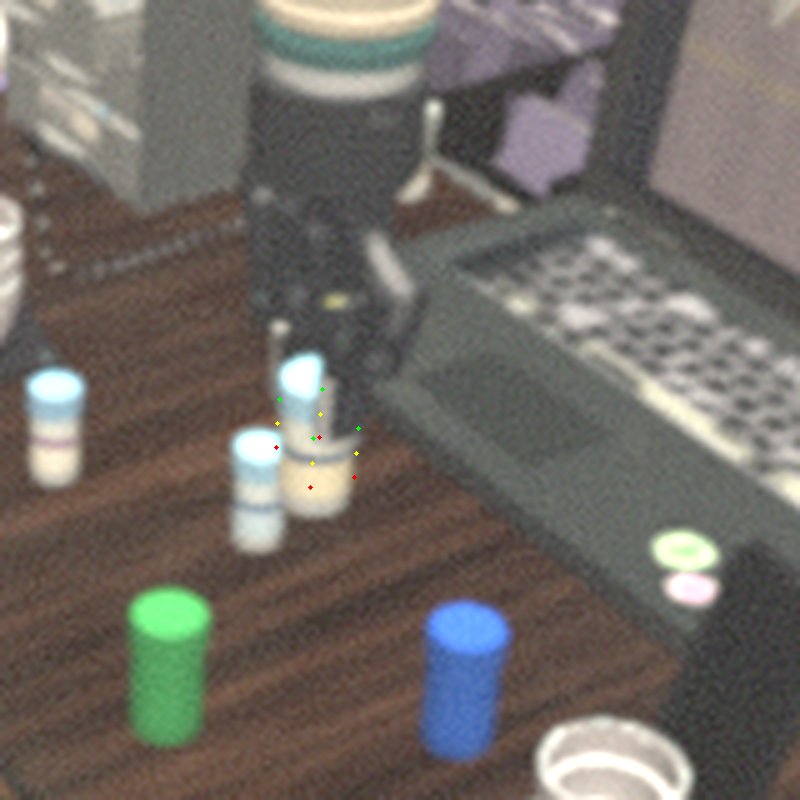

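```bash
python3 -m jog '[255,-0.6,0,1.5,0,0,0,255,-1.5,0,4,0,0,0,255,-2.7,0,7,0,0,0,255,-3.9,0,10,0,0,0,255,-5,0,13,0,0,0,255,-5.9,0,15.2,0,0,0,255,-6.3,0,16.3,0,0,0,255,-6.33,0,16.33,0,0,0,255,-6.33,0,16.33,0,0,0]'
python3 - <<'E'
from h import *
print(get_state()["position"],get_state()["width"],need([.4785,-.2822,.065],80));
E
```

```text
clock: 24.88
position: [0.4783, -0.2813, 0.124]
ee_rot: [-0.062, 0.061, 0.705, -0.704]
contact_force: [-1.0, 0.1, -0.7]
width: 0.0353
[ 0.47831991 -0.28128031  0.12396598] 0.03531823746250906 (array([-0.04,  5.9 ,  0.09]), array([ 0.01, -0.  ,  0.01]))
```

```bash
python3 -m jog '[255,0,1.5,0.06,0,0,0,255,0,3,0.06,0,0,0,255,0,4,0.06,0,0,0,255,0,4.5,0.06,0,0,0,255,0,4.5,0.06,0,0,0]'
python3 - <<'E'
from h import *
s=get_state();p=s["position"];print(p,need([.4785,-.2822,.0365],80))
d=get_image("scene");x0,x1,y0,y1,f=375,445,215,315,7
im=cv2.resize(d["color"][y0:y1,x0:x1],None,fx=f,fy=f,interpolation=cv2.INTER_CUBIC)
zb=p[2]-.0194
for cx,cy,r,z,c in((.4785,-.2822,.031,.0545,(0,0,255)),(p[0],p[1],.0165,zb,(0,255,0)),(p[0],p[1],.018,zb+.065,(255,0,255))):
  for t in np.linspace(0,6.28,40):
    u=proj(d,[cx+r*np.cos(t),cy+r*np.sin(t),z]);cv2.circle(im,(int((u[0]-x0+.5)*f),int((u[1]-y0+.5)*f)),1,c,-1)
cv2.imwrite("pics/s27.png",im)
E
```

```text
clock: 25.5
position: [0.4784, -0.2828, 0.0786]
ee_rot: [-0.062, 0.062, 0.705, -0.704]
contact_force: [-0.0, -0.1, 0.2]
width: 0.035
[ 0.47842217 -0.28275743  0.07860078] (array([-0.  ,  4.21, -0.05]), array([ 0.  , -0.01,  0.01]))
```

View pics/s27.png

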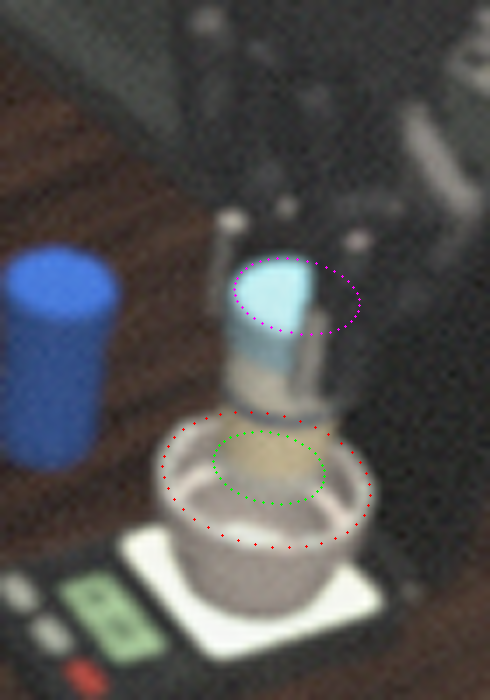

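```bash
python3 -m jog '[255,0,0.5,-0.04,0,0,0,255,0,1,-0.04,0,0,0,255,0,1.6,-0.04,0,0,0,255,0,2.2,-0.04,0,0,0,255,0,2.8,-0.04,0,0,0,255,0,3.3,-0.04,0,0,0,255,0,3.7,-0.04,0,0,0,255,0,3.9,-0.04,0,0,0,255,0,3.9,-0.04,0,0,0]'; python3 -m jog '[255,0,0.1,0,0,0,0,255,0,0.2,0,0,0,0,255,0,0.2,0,0,0,0]'; python3 -m jog '[255,0,0.1,0,0,0,0,255,0,0.1,0,0,0,0]'
```

```text
clock: 26.68
position: [0.4787, -0.2825, 0.04]
ee_rot: [0.062, -0.062, -0.704, 0.704]
contact_force: [0.2, -0.2, -0.1]
width: 0.0347
clock: 27.05
position: [0.4787, -0.2825, 0.0381]
ee_rot: [0.062, -0.062, -0.704, 0.704]
contact_force: [0.1, 0.4, -0.2]
width: 0.0349
clock: 27.3
position: [0.4786, -0.2825, 0.037]
ee_rot: [-0.062, 0.062, 0.704, -0.704]
contact_force: [-0.4, -0.9, 1.2]
width: 0.035
```

```bash
python3 -m jog '[255,0,0.05,0,0,0,0,255,0,0.05,0,0,0,0]'; python3 -m jog '[255,0,0.05,0,0,0,0,255,0,0.05,0,0,0,0]'; python3 look.py s28.png 375 445 215 315 7
```

```text
clock: 27.55
position: [0.4787, -0.2825, 0.0366]
ee_rot: [0.062, -0.062, -0.704, 0.704]
contact_force: [0.3, -0.4, -0.6]
width: 0.0347
clock: 27.8
position: [0.4789, -0.2826, 0.0365]
ee_rot: [0.062, -0.062, -0.704, 0.705]
contact_force: [-0.4, 0.4, 4.2]
width: 0.035
[ 0.47884771 -0.282589    0.03649655] 0.034776893463197234 [-0.67812018  0.10639943  3.82373213]
```

View pics/s28.png

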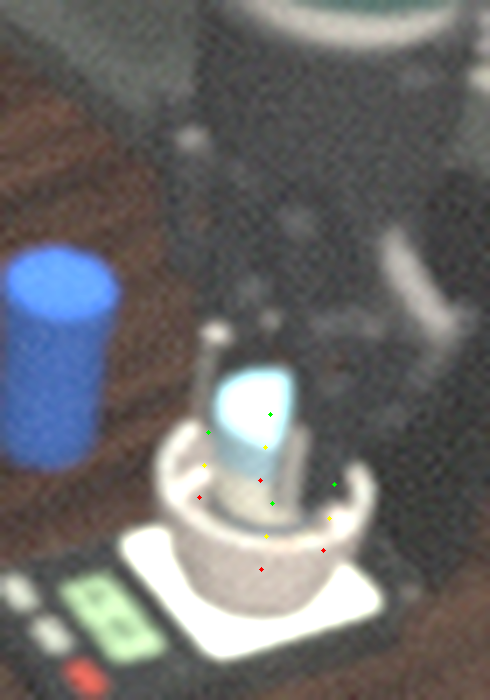

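```bash
python3 -m jog '[255,0,-0.04,0,0,0,0,140,0,-0.04,0,0,0,0,130,0,-0.04,0,0,0,0,100,0,-0.04,0,0,0,0,50,0,-0.04,0,0,0,0,0,0,-0.04,0,0,0,0,0,0,-0.04,0,0,0,0,0,0,-0.04,0,0,0,0]'; python3 look.py s29.png 375 445 215 315 7
```

```text
clock: 28.85
position: [0.4787, -0.2825, 0.0365]
ee_rot: [0.062, -0.062, -0.704, 0.704]
contact_force: [-0.0, 0.3, -0.1]
width: 0.0854
[ 0.47867573 -0.28251215  0.03652673] 0.08512302963671001 [-0.24757157  0.10857427  0.04733669]
```

View pics/s29.png

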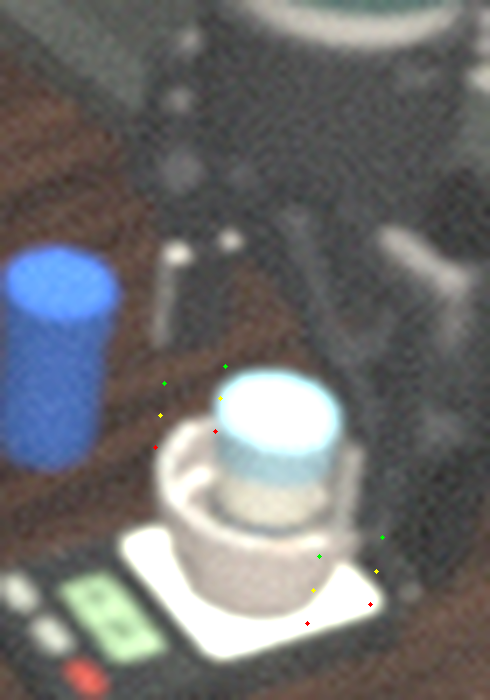

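Released and standing. Now straight up and away for a final look.

```bash
python3 -m jog '[0,0,-1,0,0,0,0,0,0,-3,0,0,0,0,0,0,-6,0,0,0,0,0,0,-10,0,0,0,0,0,0,-14,0,0,0,0,0,0,-18,0,0,0,0,0,0,-18,0,0,0,0]'; python3 -m jog '[0,3,0,-2,0,0,0,0,6,0,-5,0,0,0,0,9,0,-9,0,0,0,0,12,0,-13,0,0,0,0,12,0,-13,0,0,0,0,12,0,-13,0,0,0]'
python3 - <<'E'
from h import *
s=get_state();print(s["position"],s["clock"],s["width"],s["contact_force"])
d=get_image("scene");crop(d,"s30.png",240,460,140,330,3.5) if 0 else cv2.imwrite("pics/s30.png",cv2.resize(d["color"][140:330,240:460],None,fx=3.5,fy=3.5,interpolation=cv2.INTER_CUBIC))
for c in((.4645,.238,.084),):
  print([np.round(proj(d,[c[0]+.031*np.cos(t),c[1]+.031*np.sin(t),c[2]])) for t in (0,1.57,3.14,4.71)])
d=get_image("top");crop(d,"t30.png",215,455,120,240,3)
E
python3 ring.py s31.png .4645 .238 .044 255 310 150 215 10
```

```text
clock: 29.78
position: [0.4806, -0.2839, 0.221]
ee_rot: [0.059, -0.064, -0.703, 0.706]
contact_force: [0.8, -0.1, 0.7]
width: 0.0852
clock: 30.52
position: [0.3833, -0.1338, 0.2165]
ee_rot: [0.061, -0.062, -0.704, 0.705]
contact_force: [-0.0, -0.3, 0.7]
width: 0.0852
[ 0.38334325 -0.13381272  0.21645012] 30.525 0.08519083052704142 [-0.02805669 -0.29806826  0.68737551]
[array([292., 170.]), array([278., 169.]), array([273., 176.]), array([289., 177.])]
```

View pics/s30.png

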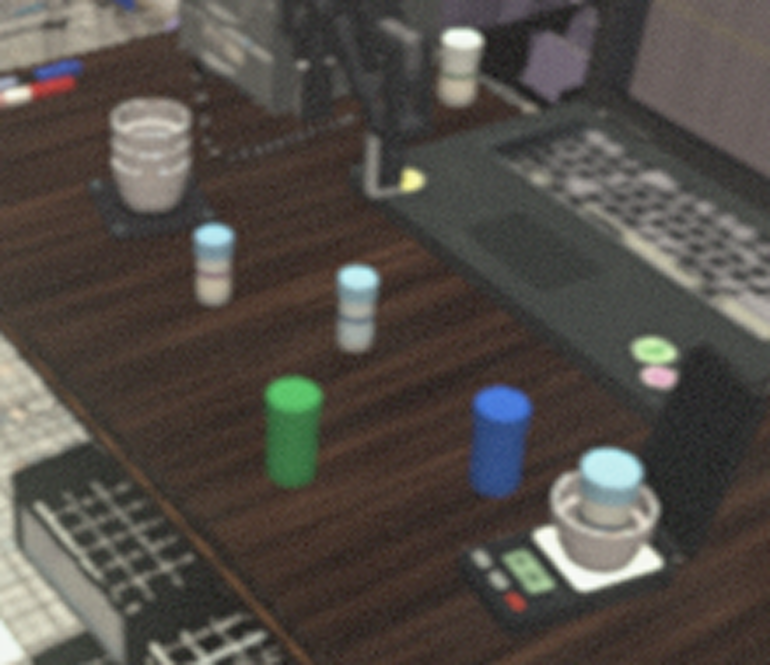

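View pics/t30.png

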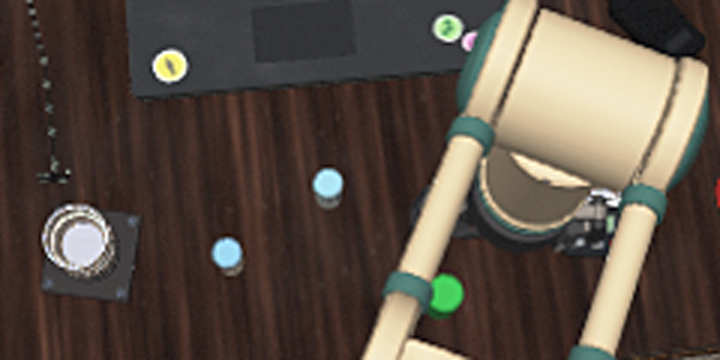

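View pics/s31.png

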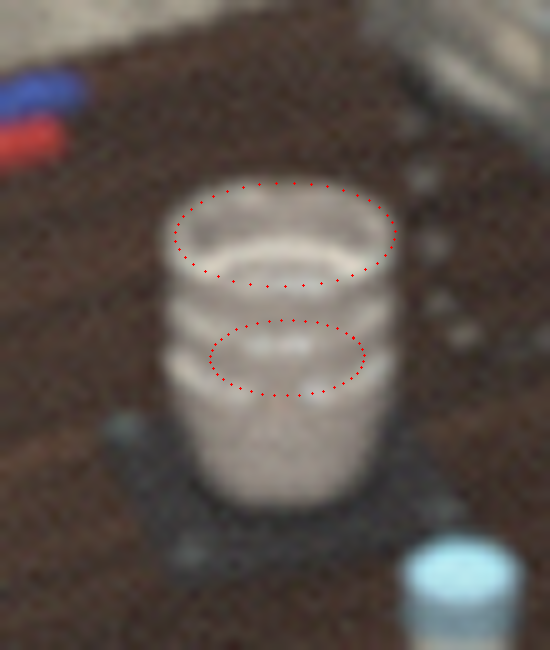

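```bash
python3 -c "
from rig import sign_off;print(sign_off())"
```

```text
the job is handed in; nothing more can be done
None
```

I lifted the top tub slowly out of the stack, set it on the scale's pan and released it. Then I stood the wide vial in it and released that, and handed the job in at about 30.6 s.

**Final pictures (before sign-off):**
- **Vial and tub:** the vial stands upright in the tub. A top view taken just before the vial went in put the tub's centre within about 1 mm of the pan's. The scene camera put it about 2 mm to one side, which is within calibration error.
- **Stack:** it shows three tubs, with its rim where an 84 mm height should appear, so the second tub stayed seated.
- **Bystanders:** the two slim vials and the green and blue ones stand where they were.
- **Gripper:** it is clear of everything, with a force reading of about 0.7 N (noise level).

**Height mismatch:** the finger ends sit about 25 mm above the reported TCP, not at it. I saw this in the pictures and confirmed it by lightly touching the fingers to the stack rim. That reached about 16 N on the top tub before the grasp. I set both grasp heights from that measurement. The tub then touched down within 0.1 mm of the height I had worked out, and the vial right on it.

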